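# Shut the source store and lay the second course of its shielding wall

### The arm

A 6-joint arm with a two-finger parallel gripper is mounted at the origin on a cart in front of the work surface, level with it; the furniture and walls round the work are solid. World frame = base frame: x ahead of the robot, y to its left, z up, the work surface at z = 0. Lengths are in m, angles in rad, forces in N, time in s.
With the tool pointing down it reaches from about 0.25 to 0.775 m from the base axis. Payload 4 kg.
Tool frame: the origin (TCP) lies on the centre line of the jaws, within the pads' length; the fingertips stand 8 mm ahead of it and the grasp point (between the pads) lies 11 mm behind it; z points along the fingers, y is the direction in which the jaws open and shut (so a half turn about z gives the same grasp; the last joint's range is limited). The gripper opens to 94 mm and grips with 3 to 60 N. Pads are 16 mm wide; open, the fingers measure 119 mm over their backs; the gripper's body (75 mm by 177 mm) begins 78 mm behind the grasp point.
Start: joints at [-1.382, 0.087, 1.371, -0, 1.684, -0.103], TCP at [0.158, -0.527, 0.214] pointing down, gripper open.
Joint ranges: [-3.1, 3.1], [-0.76, 2.03], [0.27, 2.55], [-1.08, 4.22], [0.17, 2.65], [-2.57, 2.57]. Speed limits (rad/s): [2.79, 2.79, 3.14, 3.14, 3.14, 3.14].

### API

Orientations are given as [roll, pitch, yaw] about the fixed x, y, z axes, in that order (R = Rz(yaw) Ry(pitch) Rx(roll)).
In Python, from bench import robot gives the robot as it stands.
- The arm moves only by the shell command python3 -m crank 'ROWS' [OPENING]. ROWS is JSON, a list of rows, each a list of 4 numbers: the shift along the tool's x, y, z scaled (see below), then the turn about the tool's z scaled (see below). A call has exactly 10 rows; each row shifts and turns the commanded pose from where the row before left it, along the tool's axes as they then stand; what a row does not reach is not made up. The controller multiplies each number of a shift by 0.2 m and each number of a turn by pi/2 rad. A row lasts 1/8 s, in which the tool goes at most 62.5 mm and 10.7 degrees, less where a joint would pass 70% of its speed; a pose out of reach is approached as far as the arm can. A call with a number of a shift or a turn outside -1 to 1 is refused whole. A call with a gripper value outside its range is refused whole. OPENING is the gripper command: -1 is fully open, 1 is shut, values between are in proportion, set as the call begins (- or left out, the last holds). The fingers move at their own pace and stop on an object; the grip force is fixed at half the most. Time passes only in rows, so rows that do not move let the fingers close, or fill a call up. It gives the time, the measured TCP pose, the force and the opening at its end, in the units of the state.
- robot.get_obs(): the state, without advancing time (a new reading comes with each control period).
- robot.snapshot(name): name is "side" or "top"; returns (picture, depth): 480x640x3 uint8, red, green, blue; 480x640 float32, m along the optical axis (not along the pixel's ray), 0 where there is no reading.
- robot.camera_params(name): a dict with "fx", "fy", "cx", "cy" (pixels), "distortion" ([k1, k2, p1, p2, k3] as OpenCV has them; the pictures are not rectified), "world_from_camera" (4x4, takes a point from camera to world coordinates). Camera axes: x right, y down, z forward; pixel columns grow to the right and rows downward; lengths in m; the calibration is good to about 2 mm. A picture is of the moment at which its call begins. camera_params takes no time and is no camera call.
- robot.close_job(): hands the job in, once; it reports no verdict.
The state is a dict: "time": time; "joint_positions": joint angles; "qvel": joint speeds; "joint_torque": joint torques, N m; "tool_pos": TCP position; "ee_rot": TCP orientation; "wrist_force": force on the tool from outside, world axes, zero at the start; "wrist_torque": the same for the moment, N m; "width": finger opening in m.
Only numpy, scipy, OpenCV 4.12 (cv2) and the standard library are available. Lean on these libraries where they do the work, as an engineer would, in place of code of your own. Each camera call takes 0.05 s, during which the arm holds its last target.

### The job

Push the door of the small steel source store fully shut, until it snaps home on its catch. On the three blocks of the shielding wall in front of it, lay a second course in running bond with the two spare blocks from the sloping rack: each flat across a joint of the course below, offset half a length, ends meeting tightly and faces flush, so that no joint runs straight through. Leave the lower course and the beaker and bottle beside the store where they are.

Things in the scene. Friction and masses are not known exactly. Their poses are not given: they have to be found in the camera images.
- spare_left_c (a point): solid grey polyethylene shielding block, 50 x 100 x 50 mm (its own x, y, z; y is its length, z its height), 0.17 to 0.32 kg; the point is its centre. Spare, the left one on the sloping rack at the start: its length along the slope (its +y points up the slope), its lower end against the end stop.
- spare_right_c (a point): solid grey polyethylene shielding block, 50 x 100 x 50 mm (its own x, y, z; y is its length, z its height), 0.17 to 0.32 kg; the point is its centre. Spare, alike, the right one on the rack at the start, lying the same way; 42 mm free between the two.
- bed_left_c (a point): solid grey polyethylene shielding block, 50 x 100 x 50 mm (its own x, y, z; y is its length, z its height), 0.17 to 0.32 kg; the point is its centre. The left block of the wall's lower course, loose on the desk. Blocks of the course stand end to end, 0.5 mm apart, its y along the wall to the left, its -x to the robot's side.
- bed_middle_c (a point): solid grey polyethylene shielding block, 50 x 100 x 50 mm (its own x, y, z; y is its length, z its height), 0.17 to 0.32 kg; the point is its centre. The middle block of the lower course, loose; its axes as for the left one. The second course belongs 50 mm above this centre and 50 mm along its y to either side: over the two joints. Which spare block goes on which joint is free.
- bed_right_c (a point): solid grey polyethylene shielding block, 50 x 100 x 50 mm (its own x, y, z; y is its length, z its height), 0.17 to 0.32 kg; the point is its centre. The right block of the lower course, loose; its axes as for the left one.
- rack: Fixed folded-aluminium draining rack, 164 mm wide, 110 long, 80 high; origin under its middle. Its slope, on which the spare blocks lie, faces the robot and rises 35 degrees from level along the rack's +y: face from y -50, z 12 mm to y 47, z 80 mm. End stop at the low end, 16 mm off the face; guide strips 7 mm from the blocks' sides, 3 mm thick, stand 5 mm off the face.
- store: Source store, a fixed grey sheet-steel box, 100 (x) x 130 (y) x 112 mm high with a 12 mm wire carrying handle on top, a vial inside; origin at the middle of its underside, its -x side is the door side. The wall stands parallel to it, 152 mm from this origin to the wall's middle plane; the gap between wall and shut door is 65 mm.
- store_door (a joint): Angle of the store's door in rad: 0 shut, grows as the free (left, +y) edge swings out to -x. It swings freely; from about 0.1 rad a spring roller catch resists a push at door_push with up to about 8 N, and below about 0.035 rad it draws the door to 0.
- door_push (a point): Point on the outer face of the store's door where to push: 85 mm from the hinge, 81 mm above the desk. Door 124 mm wide, outer face 12 mm in front of the hinge axis, 6 to 106 mm above the desk; its x points into the store when shut, y from hinge to free edge. A finger pull, 15 mm proud and 40 mm high, stands on the face 121 mm from the hinge.
- door_hinge (a point): Point on the door's upright hinge axis (at the store's right, -y, front corner), 56 mm above the desk; turns with the door as door_push does.
- beaker: Bystander: glass beaker, 66 mm across, 83 mm high, right of the store; origin under its centre.
- bottle_clear: Bystander: clear glass bottle, 67 mm across, 152 mm high, left of the store; origin under its centre.

How it is judged:
By the outcome, as a careful person would: the job done as asked, in the order asked, and still so for the second after the job is handed in, with the robot touching nothing.
It also fails if it takes over 61 s, if anything falls off the work surface, if the arm or the gripper's body presses on something with over 40 N, if the wrist force passes 120 N, or if a joint passes its speed limit or range.

## Working session

There is one attempt and no reset: what is moved stays moved. The work goes in short steps, Python scripts to look and compute and a shell command to move; the robot and the scene stay as the last step left them, time stands still between calls to the robot, and variables do not carry over. Pictures are saved under pics/ and viewed, and the job is handed in when it is done.

```bash
ls; mkdir -p pics; python3 - <<'E'
from bench import robot
import cv2,numpy as np
for n in ("side","top"):
    p,d=robot.snapshot(n); cv2.imwrite(f"pics/{n}0.png",p[:,:,::-1]); np.save(f"{n}0.npy",d); np.save(f"{n}0p.npy",p)
    print(n,robot.camera_params(n))
print(robot.get_obs())
E
```

```text
pics
side {'fx': 591.054511645997, 'fy': 591.054511645997, 'cx': 315.0309042360183, 'cy': 245.94060618978187, 'distortion': array([0.04761131, 0.        , 0.        , 0.        , 0.        ]), 'world_from_camera': array([[ 9.97655283e-01, -2.51140564e-02,  6.36649111e-02,
         4.46026591e-01],
       [-6.84311553e-02, -3.51705596e-01,  9.33606100e-01,
        -1.33052975e+00],
       [-1.05533072e-03, -9.35773721e-01, -3.52599530e-01,
         4.84501438e-01],
       [ 0.00000000e+00,  0.00000000e+00,  0.00000000e+00,
         1.00000000e+00]])}
top {'fx': 497.6779299169875, 'fy': 497.6779299169875, 'cx': 320.8116656444347, 'cy': 244.43028834469473, 'distortion': array([0.04215289, 0.        , 0.        , 0.        , 0.        ]), 'world_from_camera': array([[-0.02934267, -0.99910028,  0.03062098,  0.50548959],
       [-0.9992442 ,  0.02853797, -0.02639343, -0.27483479],
       [ 0.02549583, -0.03137229, -0.99918254,  0.92993504],
       [ 0.        ,  0.        ,  0.        ,  1.        ]])}
{'time': 0.1, 'joint_positions': array([-1.38211708e+00,  8.79050086e-02,  1.37208143e+00, -1.46666821e-05,
        1.68360973e+00, -1.03092650e-01]), 'qvel': array([ 0.00047832, -0.00284601, -0.00317831,  0.00106071, -0.00055231,
       -0.00037079]), 'joint_torque': array([ 1.33107416e-03, -3.41250801e+01, -3.03302336e+01,  7.20529351e-02,
        3.04063875e-02, -9.42688325e-05]), 'tool_pos': array([ 0.15811231, -0.52628674,  0.21241914]), 'ee_rot': array([-3.13959827e+00, -1.91683045e-04,  2.91770066e-01]), 'wrist_force': array([-0.86352789, -0.0859983 , -0.20530335]), 'wrist_torque': array([ 0.02554374, -0.00078888, -0.02211604]), 'width': 0.09381670026201225}
```

View pics/side0.png

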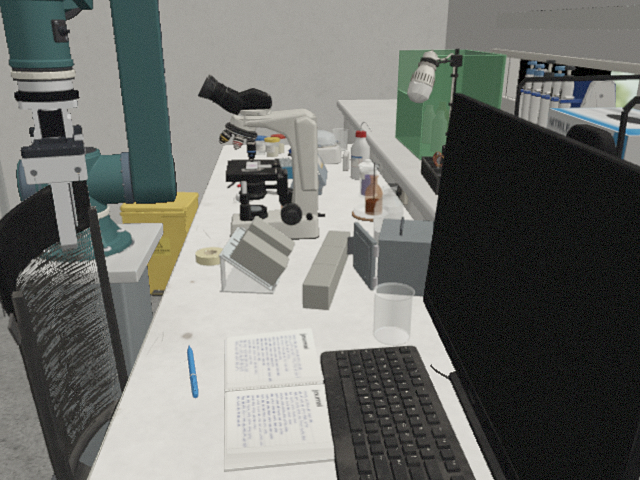

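View pics/top0.png

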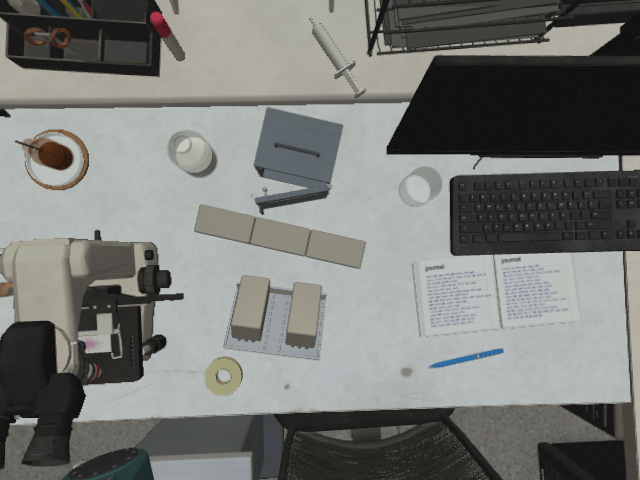

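```bash
cat > h.py <<'E'
import numpy as np,cv2
from bench import robot
def cam(n):
    c=robot.camera_params(n); K=np.array([[c['fx'],0,c['cx']],[0,c['fy'],c['cy']],[0,0,1]]); return K,np.array(c['distortion'],float),np.array(c['world_from_camera'])
def ray(n,uv):
    K,D,T=cam(n); uv=np.array(uv,float).reshape(-1,1,2)
    p=cv2.undistortPoints(uv,K,D).reshape(-1,2); d=np.c_[p,np.ones(len(p))]@T[:3,:3].T
    return T[:3,3],d
def onz(n,uv,z):
    o,d=ray(n,uv); return o+d*((z-o[2])/d[:,2])[:,None]
def bydepth(n,uv,D):
    o,d=ray(n,uv); return o+d*D[:,None]
def proj(n,P):
    K,D,T=cam(n); R=T[:3,:3].T; t=-R@T[:3,3]
    return cv2.projectPoints(np.array(P,float).reshape(-1,1,3),cv2.Rodrigues(R)[0],t,K,D)[0].reshape(-1,2)
def snap(name,tag,crop=None,s=1):
    p,d=robot.snapshot(name); np.save(f"{tag}p.npy",p); np.save(f"{tag}.npy",d)
    im=p[:,:,::-1]
    if crop: x0,y0,x1,y1=crop; im=im[y0:y1,x0:x1]
    cv2.imwrite(f"pics/{tag}.png",cv2.resize(im,None,fx=s,fy=s,interpolation=cv2.INTER_CUBIC)); return p,d
E
python3 - <<'E'
import cv2,numpy as np
p=np.load('top0p.npy')[:,:,::-1]; cv2.imwrite('pics/t0z.png',cv2.resize(p[100:370,180:450],None,fx=2.2,fy=2.2,interpolation=cv2.INTER_CUBIC))
p=np.load('side0p.npy')[:,:,::-1]; cv2.imwrite('pics/s0z.png',cv2.resize(p[200:360,190:450],None,fx=3,fy=3,interpolation=cv2.INTER_CUBIC))
E
```

```text
(no output)
```

View pics/t0z.png

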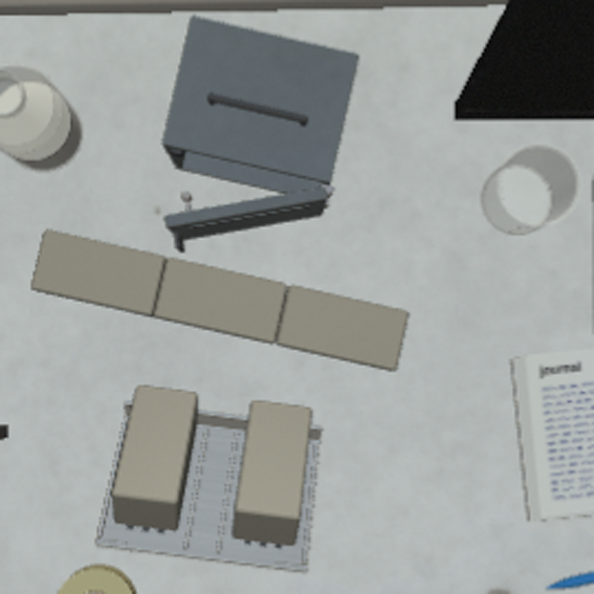

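View pics/s0z.png

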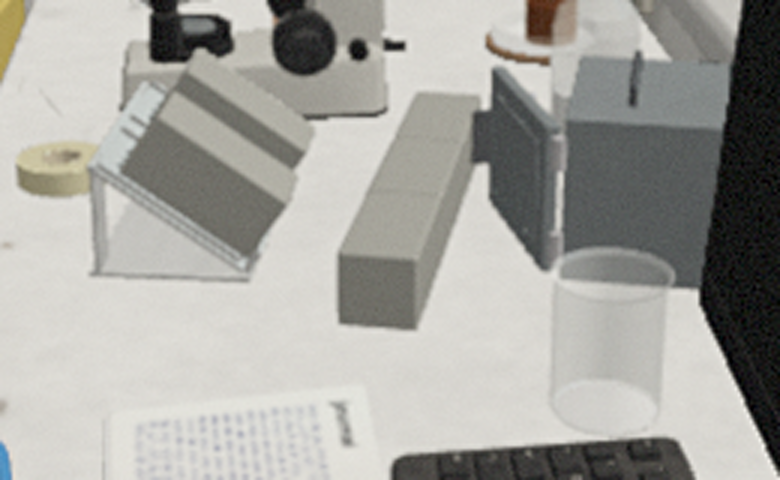

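```bash
python3 - <<'E'
from h import *
p=np.load('top0p.npy');d=np.load('top0.npy')
v,u=np.mgrid[100:370,180:450]; uv=np.c_[u.ravel(),v.ravel()]
P=bydepth('top',uv,d[100:370,180:450].ravel()).reshape(270,270,3)
np.save('P0.npy',P)
for (x,y) in [(150,400),(150,440),(150,480),(275,420),(275,470),(100,275),(220,300),(340,325),(60,350),(450,200),(260,100),(250,205),(190,220),(310,200)]:
    print((x,y),P[int(y/2.2),int(x/2.2)].round(4))
hsv=cv2.cvtColor(p,cv2.COLOR_RGB2HSV); print([hsv[100+int(y/2.2),180+int(x/2.2)] for x,y in [(150,440),(150,515),(220,300),(60,350),(260,100)]])
E
```

```text
(150, 400) [ 0.4722 -0.1695  0.0603]
(150, 440) [ 0.4426 -0.1712  0.0804]
(150, 480) [ 0.4131 -0.1732  0.1027]
(275, 420) [ 0.5055 -0.2748  0.9299]
(275, 470) [ 0.4167 -0.2654  0.0883]
(100, 275) [ 0.5731 -0.1308  0.052 ]
(220, 300) [ 0.5495 -0.2246  0.0484]
(340, 325) [ 0.5272 -0.3211  0.0529]
(60, 350) [ 5.13e-01 -8.77e-02  3.00e-04]
(450, 200) [ 0.6327 -0.4209  0.0021]
(260, 100) [ 0.6953 -0.2636  0.1138]
(250, 205) [ 0.6173 -0.253   0.1064]
(190, 220) [ 0.6082 -0.2083  0.1089]
(310, 200) [ 0.621  -0.2979  0.1079]
[array([ 25,  30, 154], dtype=uint8), array([27, 27, 85], dtype=uint8), array([ 26,  27, 141], dtype=uint8), array([ 77,  10, 183], dtype=uint8), array([102,  32, 105], dtype=uint8)]
```

```bash
cat > wall.py <<'E'
from h import *
def segs(p,lo=(18,18,105),hi=(35,60,200),win=(180,180,380,370)):
    hsv=cv2.cvtColor(p,cv2.COLOR_RGB2HSV); m=cv2.inRange(hsv,lo,hi); k=np.zeros_like(m); x0,y0,x1,y1=win; k[y0:y1,x0:x1]=m[y0:y1,x0:x1]
    return k
E
python3 - <<'E'
from wall import *
p=np.load('top0p.npy'); m=segs(p); cv2.imwrite('pics/m0.png',m[180:370,180:380])
cs,_=cv2.findContours(m,cv2.RETR_EXTERNAL,cv2.CHAIN_APPROX_NONE)
for c in cs:
    if cv2.contourArea(c)<300: continue
    c2=c.reshape(-1,2); print(cv2.contourArea(c),cv2.minAreaRect(c))
    for z in (0.05,):
        W=onz('top',c2,z)[:,:2].astype(np.float32); r=cv2.minAreaRect(W*1000); print(' world',z,r)
# tilted-top plane fits
P=np.load('P0.npy')
for (x,y) in [(160,440),(280,455)]:
    cx,cy=int(x/2.2),int(y/2.2); Q=P[cy-15:cy+15,cx-7:cx+7].reshape(-1,3); Q=Q[np.abs(Q[:,2]-.09)<.05]
    n=np.linalg.lstsq(np.c_[Q[:,:2],np.ones(len(Q))],Q[:,2],rcond=None)[0]; print('plane',n, 'slope',np.degrees(np.arctan(np.hypot(*n[:2]))),'az',np.degrees(np.arctan2(n[1],n[0])))
E
```

```text
1381.0 ((304.4737854003906, 308.696533203125), (29.274259567260742, 51.213436126708984), 7.594643592834473)
 world 0.05 ((420.3052978515625, -266.1220397949219), (51.39387512207031, 89.58488464355469), 80.66155242919922)
1403.5 ((249.890625, 301.57440185546875), (29.470155715942383, 52.718833923339844), 10.784297943115234)
 world 0.05 ((435.89935302734375, -170.8505859375), (51.408329010009766, 91.59149932861328), 77.7747573852539)
2909.5 ((307.4534912109375, 242.13465881347656), (112.58477020263672, 27.312345504760742), 12.72435474395752)
 world 0.05 ((537.1541137695312, -274.8294677734375), (198.78359985351562, 48.3314208984375), 75.65666198730469)
1455.5 ((223.97938537597656, 223.29078674316406), (56.20310592651367, 27.436689376831055), 12.804265975952148)
 world 0.05 ((574.5155639648438, -128.8883514404297), (98.06891632080078, 48.307037353515625), 75.49321746826172)
plane [-0.69381286  0.09283046  0.40366831] slope 34.991849284193236 az 172.37922508159704
plane [-0.6896903   0.11805489  0.40678169] slope 34.981295389791896 az 170.28676524798428
```

View pics/m0.png

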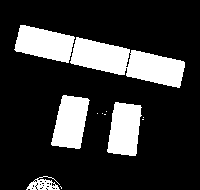

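```bash
python3 - <<'E'
from wall import *
M=np.array([.5496,-.2262]); u=np.array([np.cos(np.radians(75.6)),np.sin(np.radians(75.6))]); v=np.array([u[1],-u[0]])
c=np.array([(192,16),(357,54),(330,183),(165,147)])/2.2+[180,100]
W=onz('top',c,.112)[:,:2]; print('store top',W.round(4)); C=W.mean(0); print(C,(C-M)@u,(C-M)@v, 'ang',np.degrees(np.arctan2(*(W[0]-W[1])[::-1])))
S=M+.152*v+((C-M)@u)*u; print('store',S, [np.linalg.norm(W[i]-W[(i+1)%4]).round(4) for i in range(4)])
# door edge top (z .106): free end & hinge
dd=np.array([(166,220),(180,245),(328,190),(326,208),(175,235)])/2.2+[180,100]
D=onz('top',dd,.106)[:,:2]
for q in D: print('door',q.round(4),'store coords',((q-S)@v).round(4),((q-S)@u).round(4))
# blocks on rack: rays onto top plane
p=np.load('top0p.npy'); m=segs(p,lo=(18,18,120),win=(225,270,335,355))
cs,_=cv2.findContours(m,cv2.RETR_EXTERNAL,cv2.CHAIN_APPROX_NONE)
pl=[np.array([-.6898,.11805,.40678]),np.array([-.69381,.09283,.40367])]
i=0
for c in cs:
    if cv2.contourArea(c)<800: continue
    n=pl[i]; i+=1
    o,d=ray('top',c.reshape(-1,2)); t=(n[0]*o[0]+n[1]*o[1]+n[2]-o[2])/(d[:,2]-n[0]*d[:,0]-n[1]*d[:,1]); Q=o+d*t[:,None]
    nn=np.array([-n[0],-n[1],1]);nn/=np.linalg.norm(nn)
    g=np.array([*n[:2],0]);g/=np.linalg.norm(g); xx=np.cross(nn,[0,0,1.]);xx/=np.linalg.norm(xx); yy=np.cross(nn,xx)
    r=cv2.minAreaRect((np.c_[Q@xx,Q@yy]*1000).astype(np.float32)); 
    ctr=xx*r[0][0]/1000+yy*r[0][1]/1000+nn*(Q@nn).mean()
    b=cv2.boxPoints(r); e=b[1]-b[0]; e2=b[2]-b[1]; e=e if np.linalg.norm(e)>np.linalg.norm(e2) else e2
    L=e[0]*xx+e[1]*yy; L=L*np.sign(L[2]); print('block',ctr.round(4),'centre',(ctr-.025*nn).round(4),r[1],'axis az',np.degrees(np.arctan2(L[1],L[0])))
E
```

```text
store top [[ 0.7592 -0.2148]
 [ 0.728  -0.3378]
 [ 0.6312 -0.3146]
 [ 0.6613 -0.192 ]]
[ 0.6949249  -0.26479005] -0.0012368392379174568 0.15035620887251652 ang 75.74644195994414
store [ 0.69651705 -0.26519884] [np.float64(0.1269), np.float64(0.0995), np.float64(0.1262), np.float64(0.1005)]
door [ 0.6073 -0.1906] store coords -0.1049 0.05
door [ 0.5882 -0.2006] store coords -0.1209 0.0356
door [ 0.6269 -0.3132] store coords -0.0555 -0.0638
door [ 0.6133 -0.3113] store coords -0.0691 -0.0653
door [ 0.5959 -0.1971] store coords -0.1144 0.0409
block [ 0.4252 -0.2663  0.082 ] centre [ 0.4111 -0.2639  0.0616] (47.90544128417969, 97.94564819335938) axis az 170.7653410466852
block [ 0.4402 -0.1754  0.082 ] centre [ 0.4259 -0.1735  0.0615] (98.66728210449219, 47.99235916137695) axis az 170.76479882235884
```

```bash
cat >> h.py <<'E'
def plan(dest,yaw=None,n=10,start=None,yaw0=None):
    o=robot.get_obs(); p=np.array(o['tool_pos'] if start is None else start); y=o['ee_rot'][2] if yaw0 is None else yaw0
    dy=0 if yaw is None else (yaw-y+np.pi)%(2*np.pi)-np.pi
    d=(np.array(dest)-p)/n
    print('delta',(d*n).round(4),'dyaw',round(dy,4))
    rows=[]
    for k in range(n):
        a=y+dy*k/n
        rows.append([round(float(d@[np.cos(a),np.sin(a),0])/.2,4),round(float(d@[np.sin(a),-np.cos(a),0])/.2,4),round(float(-d[2]/.2),4),round(float(-dy/n/(np.pi/2)),4)])
    print('max',np.abs(rows).max(0),'norm mm',np.linalg.norm(d)*1e3); 
    for r in rows: print(r)
def state():
    o=robot.get_obs(); print(round(o['time'],2),o['tool_pos'].round(4),o['ee_rot'].round(4),o['wrist_force'].round(2),round(o['width'],4),o['joint_positions'].round(2))
S=np.array([.6965,-.2652]);TH=np.radians(75.65);u=np.array([np.cos(TH),np.sin(TH)]);v=np.array([u[1],-u[0]]);M=np.array([.5496,-.2262])
E
python3 -c "
from h import *
A=S-.150*v+.02*u; print(A); plan([*A,.18],-.2505)"
```

```text
[ 0.55613692 -0.20864732]
delta [ 0.398   0.3176 -0.0324] dyaw -0.5423
max [0.2363 0.1946 0.0162 0.0345] norm mm 51.02640371092816
[0.2363, -0.0949, 0.0162, 0.0345]
[0.2308, -0.1075, 0.0162, 0.0345]
[0.2246, -0.1199, 0.0162, 0.0345]
[0.2178, -0.1319, 0.0162, 0.0345]
[0.2103, -0.1435, 0.0162, 0.0345]
[0.2022, -0.1547, 0.0162, 0.0345]
[0.1936, -0.1654, 0.0162, 0.0345]
[0.1843, -0.1757, 0.0162, 0.0345]
[0.1745, -0.1854, 0.0162, 0.0345]
[0.1642, -0.1946, 0.0162, 0.0345]
```

```bash
python3 -m crank '[[0.236,-0.095,0.016,0.0345],[0.231,-0.107,0.016,0.0345],[0.225,-0.12,0.016,0.0345],[0.218,-0.132,0.016,0.0345],[0.21,-0.143,0.016,0.0345],[0.202,-0.155,0.016,0.0345],[0.194,-0.165,0.016,0.0345],[0.184,-0.176,0.016,0.0345],[0.174,-0.185,0.016,0.0345],[0.164,-0.195,0.016,0.0345]]' 1; python3 -c "
from h import *
state();A=S-.150*v+.02*u; plan([*A,.073],-.2505,4)"
```

```text
time: 1.35
tool_pos: [0.557, -0.2078, 0.1807]
ee_rot: [3.142, 0.001, -0.252]
wrist_force: [0.4, -1.0, -0.4]
width: 0.0005
1.35 [ 0.557  -0.2078  0.1807] [ 3.1415e+00  1.0000e-03 -2.5190e-01] [ 0.39 -0.98 -0.37] 0.0005 [-0.45  0.2   1.31 -0.    1.63  1.37]
delta [-0.0008 -0.0009 -0.1077] dyaw 0.0014
max [0.0007 0.0013 0.1347 0.0002] norm mm 26.932235778101717
[-0.0007, 0.0013, 0.1347, -0.0002]
[-0.0007, 0.0013, 0.1347, -0.0002]
[-0.0007, 0.0013, 0.1347, -0.0002]
[-0.0007, 0.0013, 0.1347, -0.0002]
```

```bash
python3 -m crank '[[0,0,0.135,0],[0,0,0.135,0],[0,0,0.135,0],[0,0,0.135,0],[0.09,0,0,0],[0.08,0,0,0],[0.06,0,0,0],[0.06,0,0,0],[0.04,0,0,0],[0.04,0,0,0]]'; python3 -c "
from h import *
state(); q=robot.get_obs()['tool_pos'][:2]-S; print(q@v,q@u); snap('top','t1',(220,80,400,280),3); state()"
```

```text
time: 2.6
tool_pos: [0.6262, -0.2263, 0.0734]
ee_rot: [-3.14, 0.006, -0.25]
wrist_force: [-4.8, 4.0, 2.5]
width: 0.0004
2.6 [ 0.6262 -0.2263  0.0734] [-3.1402  0.0058 -0.2497] [-4.8   4.    2.53] 0.0004 [-0.43  0.41  1.26  0.    1.48  1.39]
-0.07778818944585651 0.0202662639467819
2.65 [ 0.628  -0.227   0.0734] [-3.1408e+00  1.7000e-03 -2.4980e-01] [-0.33 -0.18 -0.82] 0.0003 [-0.43  0.41  1.26  0.    1.48  1.39]
```

View pics/t1.png

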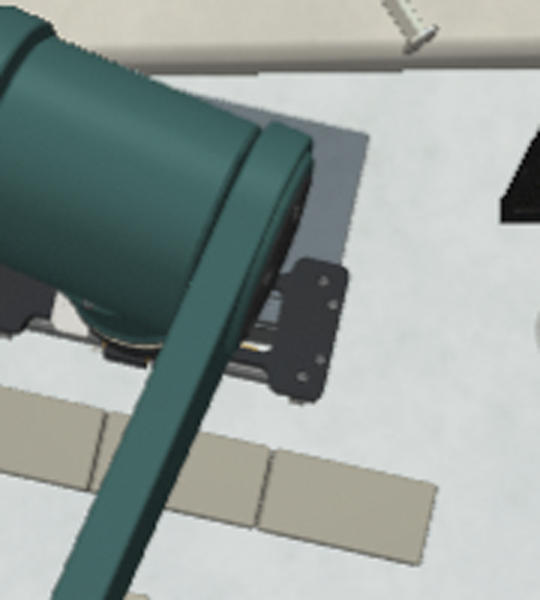

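```bash
python3 -m crank '[[0.01,0,0,0],[0.01,0,0,0],[0.008,0,0,0],[0,0,0,0],[-0.12,0,0,0],[-0.1,0,-0.1,0],[0,0,-0.2,0],[0,0,-0.25,0],[-0.25,0.1,0,0],[-0.25,0.1,0,0]]' -1; python3 -c "
from h import *
state(); snap('top','t2',(180,90,380,290),3); snap('side','s2',(190,200,450,360),3)"
```

```text
time: 3.9
tool_pos: [0.4836, -0.2327, 0.1848]
ee_rot: [3.14, -0.004, -0.249]
wrist_force: [-0.0, 0.0, 0.5]
width: 0.0935
3.9 [ 0.4836 -0.2327  0.1848] [ 3.1398 -0.0037 -0.2493] [-0.02  0.02  0.5 ] 0.0935 [-0.55  0.06  1.45 -0.    1.62  1.27]
```

View pics/t2.png

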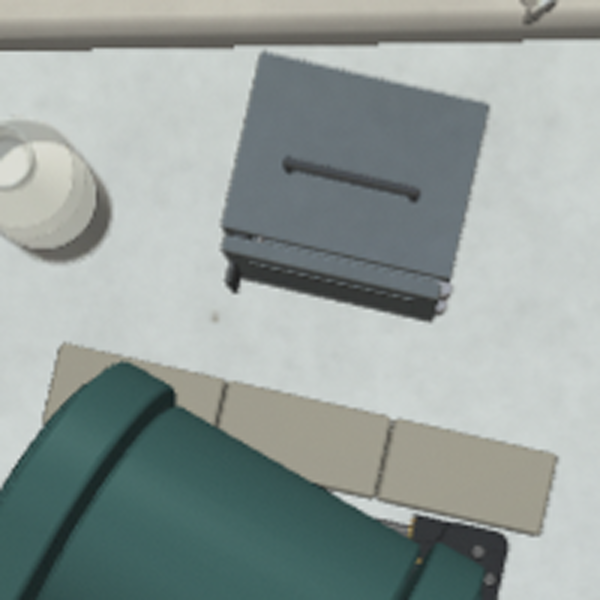

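View pics/s2.png

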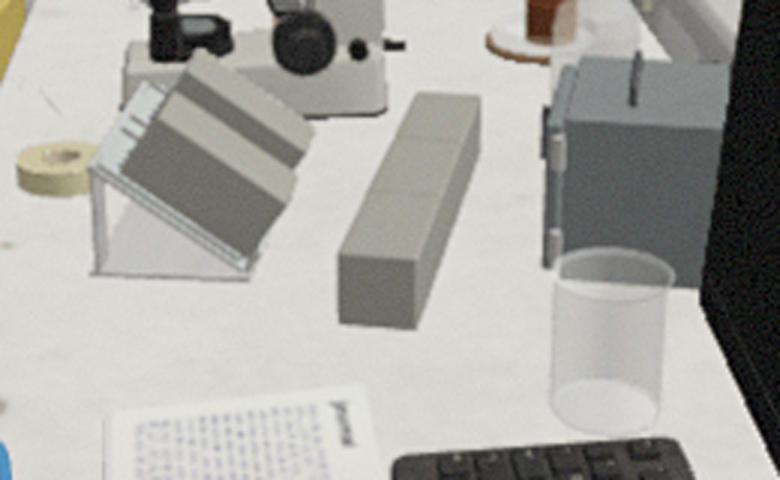

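```bash
python3 -c "
from h import *
plan([.4111,-.2639,.185],-.161,2);plan([.4111,-.2639,.0566],-.161,4,[.4111,-.2639,.185],-.161)"
```

```text
delta [-0.0687 -0.0318  0.0017] dyaw 0.0921
max [0.1517 0.1199 0.0043 0.0293] norm mm 37.84753197913427
[-0.1463, 0.1199, -0.0043, -0.0293]
[-0.1517, 0.113, -0.0043, -0.0293]
delta [ 0.      0.     -0.1284] dyaw 0.0
max [0.     0.     0.1605 0.    ] norm mm 32.1
[0.0, 0.0, 0.1605, -0.0]
[0.0, 0.0, 0.1605, -0.0]
[0.0, 0.0, 0.1605, -0.0]
[0.0, 0.0, 0.1605, -0.0]
```

```bash
python3 -m crank '[[-0.146,0.12,-0.004,-0.0293],[-0.152,0.113,-0.004,-0.0293],[0,0,0,0],[0,0,0.14,0],[0,0,0.14,0],[0,0,0.14,0],[0,0,0.12,0],[0,0,0.06,0],[0,0,0.042,0],[0,0,0,0]]' -1; python3 -c "
from h import *
state(); snap('side','s3',(190,160,450,320),3);"
```

```text
time: 5.25
tool_pos: [0.4156, -0.2639, 0.0567]
ee_rot: [3.142, -0.0, -0.158]
wrist_force: [0.4, -0.6, 0.5]
width: 0.094
5.25 [ 0.4156 -0.2639  0.0567] [ 3.1416e+00 -2.0000e-04 -1.5790e-01] [ 0.36 -0.63  0.47] 0.094 [-0.68  0.05  1.73  0.    1.36  1.05]
```

View pics/s3.png

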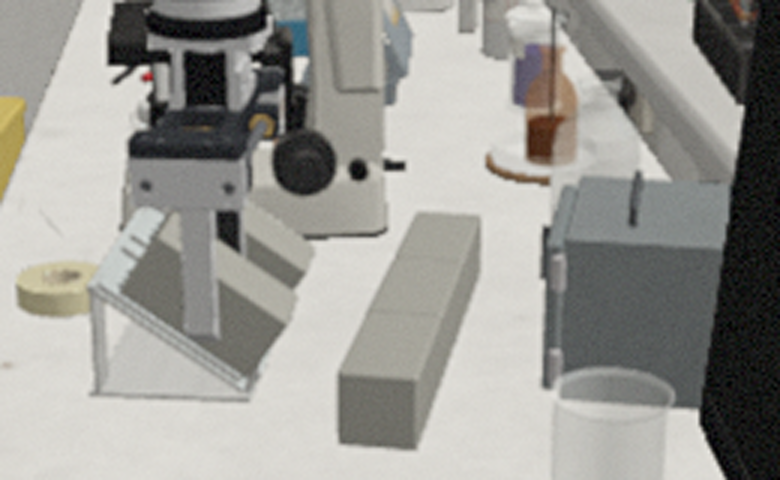

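```bash
python3 -m crank '[[0,0,0,0],[0,0,0,0],[0,0,0,0],[0,0,0,0],[0,0,0,0],[0,0,-0.05,0],[0,0,-0.1,0],[0,0,-0.15,0],[0,0,-0.15,0],[0,0,-0.1,0]]' 1; python3 -c "
from h import *
state(); snap('side','s4',(190,160,450,320),3);plan([.41,-.39,.13],1.3203,10)"
```

```text
time: 6.55
tool_pos: [0.4155, -0.2641, 0.1687]
ee_rot: [3.141, -0.002, -0.158]
wrist_force: [-0.7, -0.4, -2.0]
width: 0.0498
6.55 [ 0.4155 -0.2641  0.1687] [ 3.1407e+00 -1.7000e-03 -1.5800e-01] [-0.69 -0.43 -1.99] 0.0498 [-0.68 -0.03  1.58  0.    1.59  1.05]
delta [-0.0066 -0.125  -0.0414] dyaw 1.4783
max [0.0589 0.0626 0.0207 0.0941] norm mm 13.188985845360245
[0.0066, 0.0623, 0.0207, -0.0941]
[-0.0027, 0.0626, 0.0207, -0.0941]
[-0.0118, 0.0615, 0.0207, -0.0941]
[-0.0208, 0.0591, 0.0207, -0.0941]
[-0.0292, 0.0554, 0.0207, -0.0941]
[-0.0371, 0.0505, 0.0207, -0.0941]
[-0.0441, 0.0444, 0.0207, -0.0941]
[-0.0502, 0.0375, 0.0207, -0.0941]
[-0.0551, 0.0297, 0.0207, -0.0941]
[-0.0589, 0.0212, 0.0207, -0.0941]
```

View pics/s4.png

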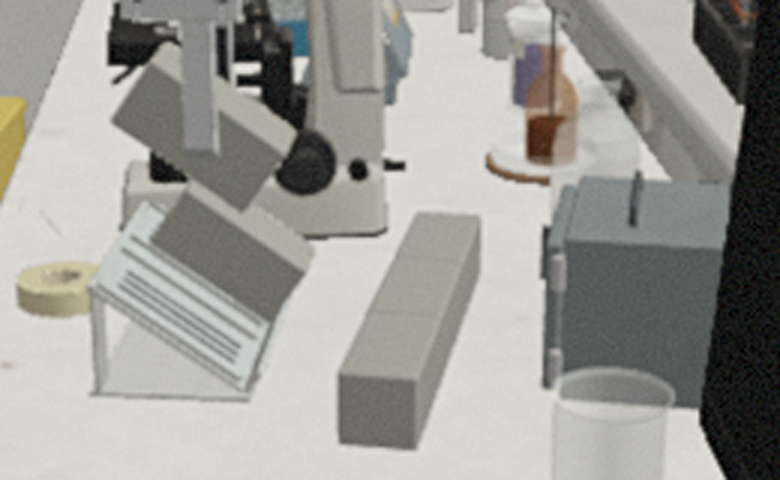

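```bash
python3 -m crank '[[0.007,0.062,0.02,-0.0941],[-0.003,0.063,0.02,-0.0941],[-0.012,0.062,0.02,-0.0941],[-0.021,0.059,0.02,-0.0941],[-0.029,0.055,0.02,-0.0941],[-0.037,0.05,0.02,-0.0941],[-0.044,0.044,0.02,-0.0941],[-0.05,0.038,0.02,-0.0941],[-0.055,0.03,0.02,-0.0941],[-0.059,0.021,0.02,-0.0941]]' 1; python3 -c "
from h import *
state();"
```

```text
time: 7.85
tool_pos: [0.4083, -0.389, 0.1258]
ee_rot: [-3.141, -0.001, 1.325]
wrist_force: [-0.1, -0.1, -2.7]
width: 0.0501
7.85 [ 0.4083 -0.389   0.1258] [-3.1405e+00 -8.0000e-04  1.3249e+00] [-0.06 -0.12 -2.68] 0.0501 [-0.86  0.15  1.47  0.    1.52 -0.62]
```

```bash
python3 -m crank '[[0,0,0.13,0],[0,0,0.13,0],[0,0,0.11,0],[0,0,0.022,0],[0,0,0.022,0],[0,0,0.022,0],[0,0,0.022,0],[0,0,0.022,0],[0,0,0.022,0],[0,0,0.022,0]]' 1; python3 -c "
from h import *
state();snap('side','s5',(190,180,450,340),3)"
```

```text
time: 9.1
tool_pos: [0.4084, -0.3969, 0.0311]
ee_rot: [3.136, 0.017, 1.32]
wrist_force: [-11.3, -6.6, 22.2]
width: 0.05
9.1 [ 0.4084 -0.3969  0.0311] [3.1357 0.0169 1.3202] [-11.27  -6.59  22.18] 0.05 [-0.86  0.23  1.59 -0.01  1.32 -0.61]
```

View pics/s5.png

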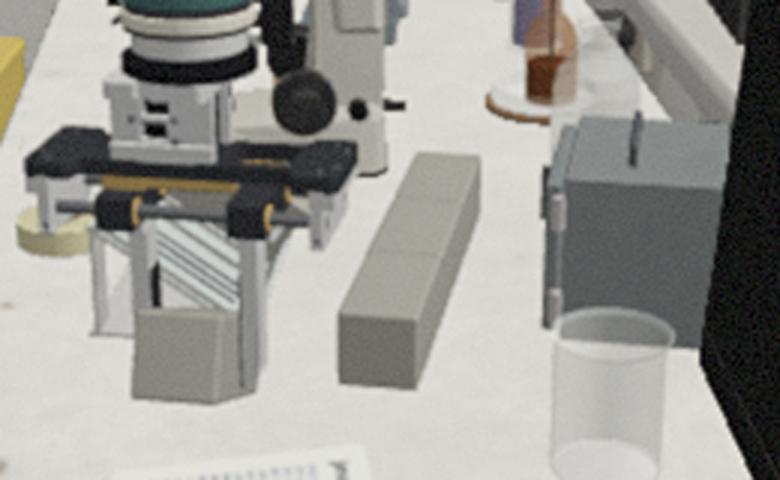

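```bash
python3 -m crank '[[0,0,0,0],[0,0,0,0],[0,0,0,0],[0,0,0,0],[0,0,0,0],[0,0,0,0],[0,0,-0.2,0],[0,0,-0.3,0],[0,0,-0.3,0],[-0.2,0.2,0,0]]' -1; python3 -c "
from h import *
state();snap('side','s6',(190,180,450,340),3);snap('top','t6')"
```

```text
time: 10.4
tool_pos: [0.4398, -0.439, 0.1925]
ee_rot: [3.128, 0.009, 1.322]
wrist_force: [1.0, -0.2, 0.9]
width: 0.0942
10.4 [ 0.4398 -0.439   0.1925] [3.1279 0.0094 1.3216] [ 0.99 -0.16  0.92] 0.0942 [-0.88  0.24  1.24  0.    1.65 -0.63]
```

View pics/s6.png

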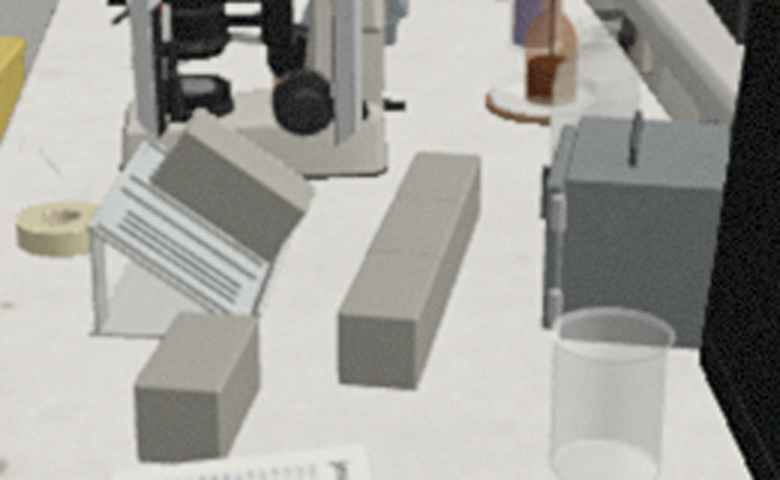

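View pics/t6.png

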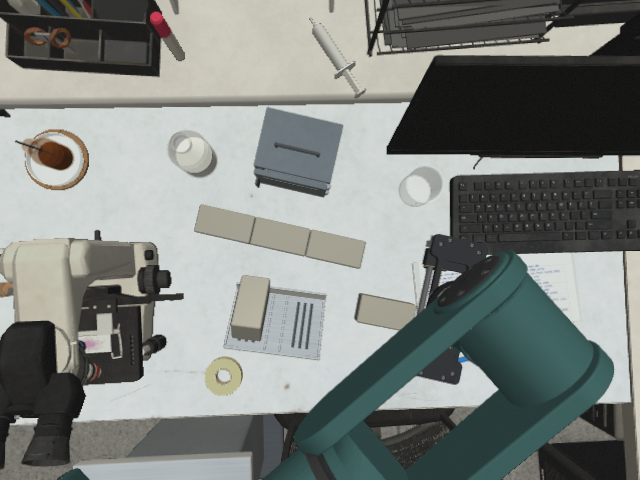

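```bash
python3 - <<'E'
from wall import *
p=np.load('t6p.npy')
m=segs(p,lo=(18,18,120),win=(340,285,411,340)); cv2.imwrite('pics/m6.png',cv2.resize(m[280:345,335:425],None,fx=6,fy=6,interpolation=0))
cs,_=cv2.findContours(m,cv2.RETR_EXTERNAL,cv2.CHAIN_APPROX_NONE); c=max(cs,key=cv2.contourArea)
W=onz('top',c.reshape(-1,2),.05)[:,:2]*1000; print(cv2.minAreaRect(W.astype(np.float32)))
b=cv2.boxPoints(cv2.minAreaRect(W.astype(np.float32)));print(b)
E
```

```text
((409.6456604003906, -407.0122375488281), (93.6231689453125, 50.679508209228516), 77.01344299316406)
[[ 374.43442 -446.93213]
 [ 423.81766 -458.32092]
 [ 444.8569  -367.09235]
 [ 395.47366 -355.70355]]
```

View pics/m6.png

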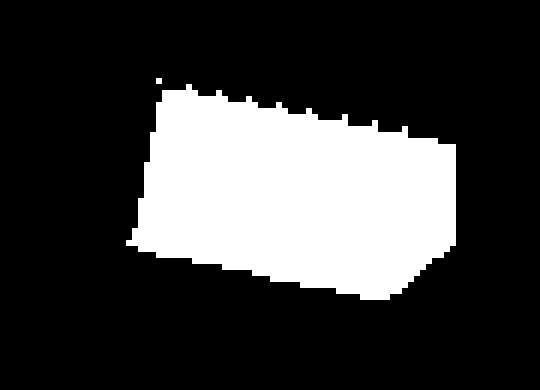

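```bash
python3 - <<'E'
from wall import *
p=np.load('t6p.npy').astype(float)
m=segs(p.astype(np.uint8),lo=(18,18,120),win=(340,285,411,340))
# lower & upper edges: per column
def fit(cols,top):
    pts=[]
    for x in cols:
        r=np.nonzero(m[285:345,x])[0]; pts.append((x,285+(r[0]-.5 if top else r[-1]+.5)))
    W=onz('top',pts,.05)[:,:2]; l=cv2.fitLine((W*1000).astype(np.float32),cv2.DIST_HUBER,0,.01,.01).ravel(); return l
for l in (fit(range(364,406),1),fit(range(360,392),0)): print(l,np.degrees(np.arctan2(abs(l[1]),abs(l[0]))))
state();plan([.4092,-.4092,.10],1.3203,3);
E
```

```text
[ 2.2419330e-01  9.7454470e-01  4.3084525e+02 -4.2029572e+02] 77.04455
[ 2.3899521e-01  9.7102076e-01  3.8786905e+02 -3.8977448e+02] 76.17275
10.5 [ 0.4389 -0.441   0.1805] [3.1412e+00 1.1000e-03 1.3188e+00] [-1.29  0.51 -1.16] 0.0942 [-0.88  0.26  1.24 -0.    1.64 -0.63]
delta [-0.0297  0.0318 -0.0805] dyaw 0.0015
max [0.0391 0.0612 0.1341 0.0003] norm mm 30.49519747465113
[0.039, -0.0612, 0.1341, -0.0003]
[0.039, -0.0612, 0.1341, -0.0003]
[0.0391, -0.0612, 0.1341, -0.0003]
```

```bash
python3 -m crank '[[0.039,-0.061,0.134,0],[0.039,-0.061,0.134,0],[0.039,-0.061,0.134,0],[0,0,0,0],[0,0,0.13,0],[0,0,0.13,0],[0,0,0.1,0],[0,0,0.045,0],[0,0,0,0],[0,0,0,0]]' -1 && python3 -c "
from h import *
state()"
```

```text
time: 11.75
tool_pos: [0.4085, -0.4067, 0.0219]
ee_rot: [3.14, 0.002, 1.32]
wrist_force: [0.7, 0.4, -0.6]
width: 0.0936
11.75 [ 0.4085 -0.4067  0.0219] [3.1395e+00 1.5000e-03 1.3201e+00] [ 0.75  0.41 -0.6 ] 0.0936 [-0.88  0.26  1.57 -0.    1.32 -0.63]
```

```bash
python3 -m crank '[[0,0,0,0],[0,0,0,0],[0,0,0,0],[0,0,0,0],[0,0,0,0],[0,0,-0.08,0],[0,0,-0.14,0],[0,0,-0.14,0],[0,0,-0.14,0],[0,0,-0.1,0]]' 1; python3 -c "
from h import *
state();T=M-.0502*u; print(T); plan([*T,.13],1.3203,8);snap('top','t7',(180,90,440,350),2.2);snap('side','s7',(190,140,450,300),3)"
```

```text
time: 13.0
tool_pos: [0.4081, -0.4062, 0.1429]
ee_rot: [3.14, 0.001, 1.32]
wrist_force: [-0.0, -0.1, -2.9]
width: 0.0497
13.0 [ 0.4081 -0.4062  0.1429] [3.1397e+00 1.4000e-03 1.3200e+00] [-0.   -0.13 -2.93] 0.0497 [-0.88  0.17  1.42 -0.    1.55 -0.63]
[ 0.5371582  -0.27483375]
delta [ 0.1291  0.1313 -0.0129] dyaw 0.0003
max [0.0995 0.0578 0.0081 0.    ] norm mm 23.075840151226192
[0.0995, 0.0578, 0.0081, -0.0]
[0.0995, 0.0578, 0.0081, -0.0]
[0.0995, 0.0578, 0.0081, -0.0]
[0.0995, 0.0578, 0.0081, -0.0]
[0.0995, 0.0578, 0.0081, -0.0]
[0.0995, 0.0578, 0.0081, -0.0]
[0.0995, 0.0578, 0.0081, -0.0]
[0.0995, 0.0578, 0.0081, -0.0]
```

View pics/s7.png

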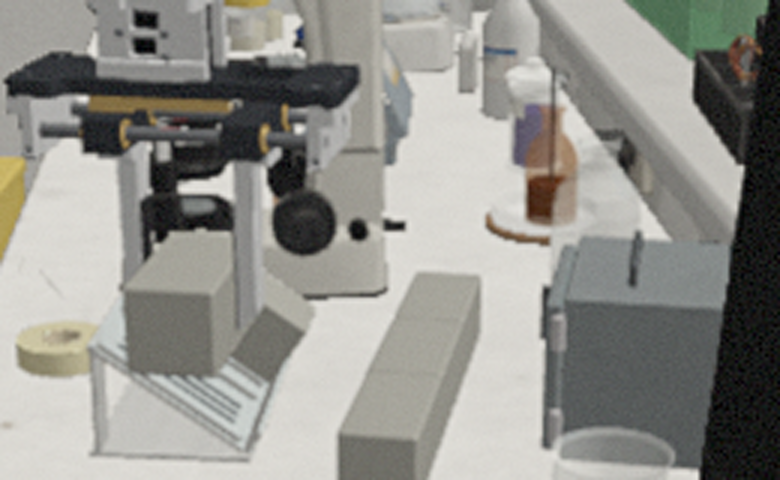

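```bash
python3 -c "
from h import *
T=M-.0502*u+.0026*u; plan([*T,.09],1.3203,8)"|head -3
cat > /dev/null; python3 -c "print(.0529/8/.2)"
```

```text
delta [ 0.1289  0.1349 -0.0545] dyaw 0.0003
max [0.1017 0.0571 0.0341 0.    ] norm mm 24.294856140181242
[0.1017, 0.0571, 0.0341, -0.0]
0.0330625
```

View pics/t7.png

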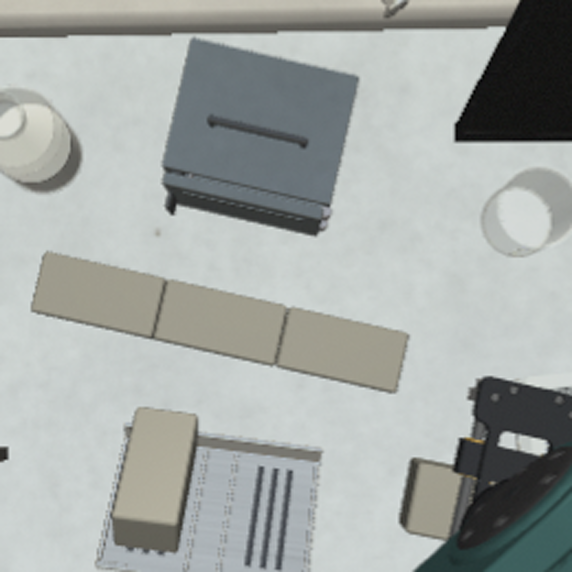

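```bash
python3 -m crank '[[0.102,0.057,0,0],[0.102,0.057,0,0],[0.102,0.057,0.02,0],[0.102,0.057,0.03,0],[0.102,0.057,0.05,0],[0.102,0.057,0.05,0],[0.102,0.057,0.05,0],[0.102,0.057,0.05,0],[0,0,0.02,0],[0,0,0,0]]' 1; python3 -c "
from h import *
state();snap('top','t8',(180,140,400,340),3);snap('side','s8',(250,150,450,310),3.5)"
```

```text
time: 14.35
tool_pos: [0.5357, -0.2705, 0.0856]
ee_rot: [-3.14, 0.0, 1.32]
wrist_force: [-0.6, 0.3, -0.9]
width: 0.0501
14.35 [ 0.5357 -0.2705  0.0856] [-3.1395e+00  2.0000e-04  1.3200e+00] [-0.63  0.26 -0.91] 0.0501 [-0.56  0.26  1.43 -0.    1.45 -0.31]
```

View pics/s8.png

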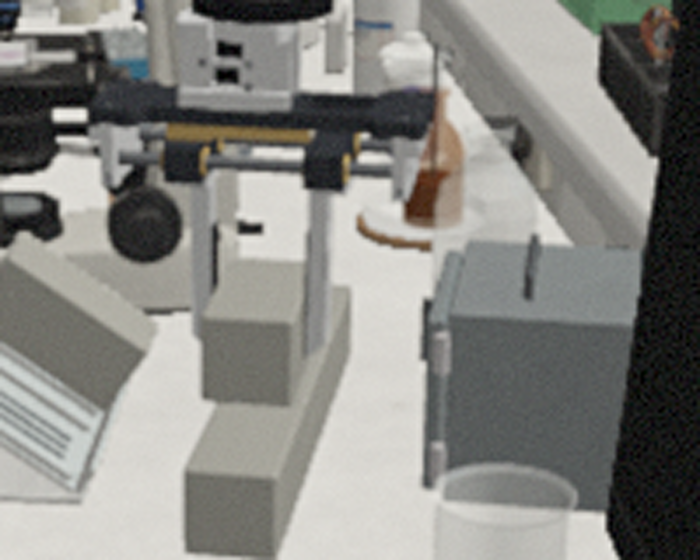

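View pics/t8.png

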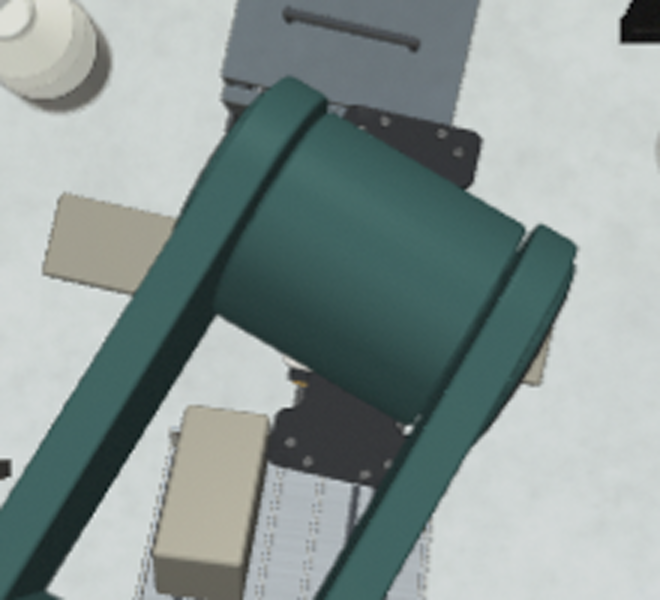

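```bash
python3 - <<'E'
from h import *
p=np.load('s8p.npy')[:,:,::-1]; cv2.imwrite('pics/s8z.png',cv2.resize(p[230:312,298:352],None,fx=7,fy=7,interpolation=cv2.INTER_CUBIC))
state()
E
```

```text
14.45 [ 0.5361 -0.2712  0.0867] [3.1416e+00 5.0000e-04 1.3191e+00] [-0.64 -0.55 -2.21] 0.0501 [-0.56  0.26  1.43 -0.    1.45 -0.31]
```

View pics/s8z.png

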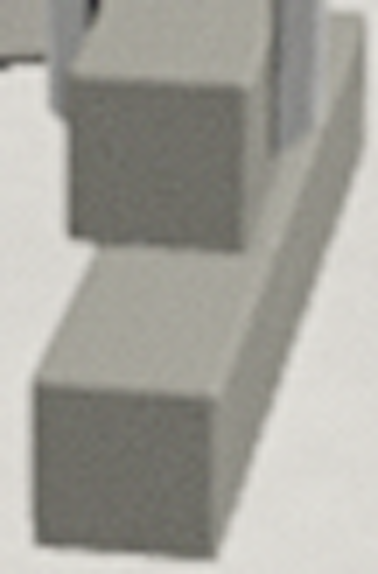

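```bash
python3 - <<'E'
from h import *
def c(X): return (np.array(X)+.5)/7-.5+[298,230]
h=c([(73,78),(244,86),(242,250),(70,237)]); w=c([(36,381),(216,397),(215,558),(36,545)])
H=np.r_[onz('side',h[:2],.1148),onz('side',h[2:],.0648)]; W=np.r_[onz('side',w[:2],.05),onz('side',w[2:],0)]
for A in (H,W):
    q=A[:,:2]-M; print(np.c_[q@v,q@u].round(4).tolist(),(q@v).mean(),(q@u).mean(), A[:,:2].mean(0))
E
```

```text
[[-0.022, -0.1064], [0.0226, -0.1045], [0.0209, -0.0945], [-0.0256, -0.0937]] -0.0010280491521975754 -0.09977791797095706 [ 0.52387461 -0.32261003]
[[-0.0226, -0.1544], [0.024, -0.1559], [0.0226, -0.1464], [-0.0244, -0.1474]] -0.0001000617448383128 -0.15102581733952308 [ 0.51207214 -0.37248898]
```

```bash
python3 -m crank '[[-0.003,0.007,0,0],[0,0,0,0],[0,0,0.02,0],[0,0,0.02,0],[0,0,0.015,0],[0,0,0.01,0],[0,0,0.008,0],[0,0,0.004,0],[0,0,0,0],[0,0,0,0]]' 1; python3 -c "
from h import *
state();q=robot.get_obs()['tool_pos'][:2]-M; print(q@v,q@u)"
```

```text
time: 15.7
tool_pos: [0.5379, -0.2714, 0.0712]
ee_rot: [3.141, 0.0, 1.32]
wrist_force: [0.3, -1.1, -1.9]
width: 0.05
15.7 [ 0.5379 -0.2714  0.0712] [3.1413e+00 2.0000e-04 1.3200e+00] [ 0.28 -1.05 -1.9 ] 0.05 [-0.56  0.27  1.45 -0.    1.43 -0.31]
-0.00013527675485802088 -0.04664686434385925
```

```bash
python3 -m crank '[[-0.004,0,0,0],[0,0,0,0],[0,0,0.003,0],[0,0,0.003,0],[0,0,0.003,0],[0,0,0,0],[0,0,0,0],[0,0,0,0],[0,0,0,0],[0,0,0,0]]' 1; python3 -c "
from h import *
state();q=robot.get_obs()['tool_pos'][:2]-M; print(q@v,q@u)"
```

```text
time: 16.95
tool_pos: [0.5377, -0.2721, 0.0705]
ee_rot: [3.141, 0.0, 1.32]
wrist_force: [-2.6, 0.9, 5.1]
width: 0.0501
16.95 [ 0.5377 -0.2721  0.0705] [3.1410e+00 4.0000e-04 1.3201e+00] [-2.58  0.86  5.13] 0.0501 [-0.56  0.27  1.45 -0.    1.42 -0.31]
-0.00016015624216794938 -0.04746807366517125
```

```bash
python3 -m crank '[[0,0,0,0],[0,0,0,0],[0,0,0,0],[0,0,0,0],[0,0,0,0],[0,0,-0.1,0],[0,0,-0.2,0],[0,0,-0.25,0],[0,-0.25,-0.05,0],[0,-0.25,0,0.05]]' -1; python3 -c "
from h import *
state();snap('side','s9',(250,170,450,330),3.5); plan([.4259,-.1735,.19],-.161,10)"
```

```text
time: 18.2
tool_pos: [0.4407, -0.2476, 0.1911]
ee_rot: [3.138, 0.001, 1.24]
wrist_force: [-0.4, 0.2, 0.8]
width: 0.094
18.2 [ 0.4407 -0.2476  0.1911] [3.1381e+00 1.3000e-03 1.2398e+00] [-0.35  0.2   0.81] 0.094 [-0.62 -0.01  1.51 -0.    1.63 -0.29]
delta [-0.0082  0.0713  0.001 ] dyaw -1.3976
max [0.0323 0.0359 0.0005 0.089 ] norm mm 7.175971239395146
[0.0323, -0.0156, -0.0005, 0.089]
[0.0298, -0.0199, -0.0005, 0.089]
[0.0268, -0.0239, -0.0005, 0.089]
[0.0232, -0.0274, -0.0005, 0.089]
[0.0191, -0.0303, -0.0005, 0.089]
[0.0147, -0.0327, -0.0005, 0.089]
[0.01, -0.0344, -0.0005, 0.089]
[0.0051, -0.0355, -0.0005, 0.089]
[0.0001, -0.0359, -0.0005, 0.089]
[-0.0049, -0.0355, -0.0005, 0.089]
```

View pics/s9.png

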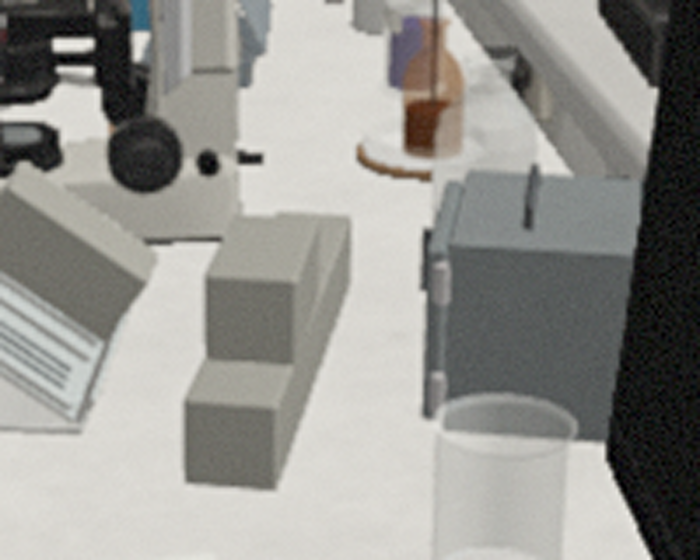

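```bash
python3 -m crank '[[0.032,-0.016,0,0.089],[0.03,-0.02,0,0.089],[0.027,-0.024,0,0.089],[0.023,-0.027,0,0.089],[0.019,-0.03,0,0.089],[0.015,-0.033,0,0.089],[0.01,-0.034,0,0.089],[0.005,-0.035,0,0.089],[0,-0.036,0,0.089],[-0.005,-0.036,0,0.089]]' -1; python3 -c "
from h import *
snap('top','t9',(180,90,440,350),2.2);state(); plan([.4259,-.1735,.0566],-.161,1)"
```

```text
time: 19.5
tool_pos: [0.4322, -0.1759, 0.1893]
ee_rot: [3.142, -0.0, -0.161]
wrist_force: [-0.1, -0.3, -1.0]
width: 0.0942
19.55 [ 0.4321 -0.1752  0.1893] [-3.141e+00 -1.000e-04 -1.631e-01] [-0.35  0.65 -0.08] 0.0941 [-0.51 -0.09  1.6   0.    1.64  1.23]
delta [-0.0062  0.0017 -0.1327] dyaw 0.0021
max [0.0322 0.0031 0.6637 0.0013] norm mm 132.89233160208042
[-0.0322, -0.0031, 0.6637, -0.0013]
```

View pics/t9.png

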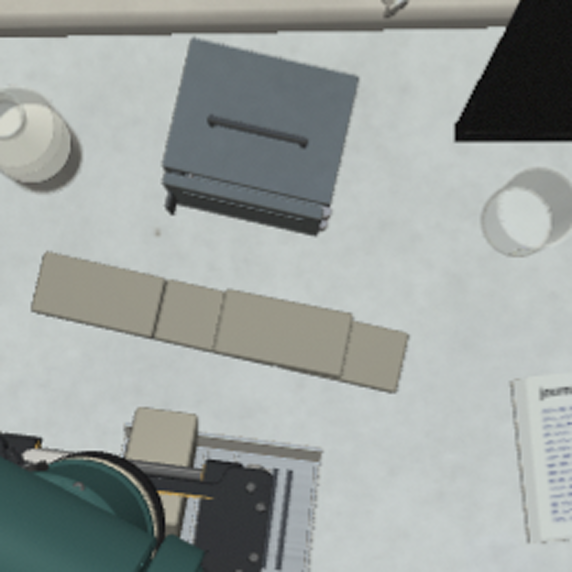

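```bash
python3 - <<'E'
import numpy as np,cv2
p=np.load('t9p.npy')[:,:,::-1]; q=cv2.resize(p[195:275,190:370],None,fx=4.4,fy=4.4,interpolation=cv2.INTER_CUBIC)
q=np.clip((q.astype(float)-60)*1.6,0,255).astype(np.uint8); cv2.imwrite('pics/t9z.png',q)
E
```

```text
(no output)
```

View pics/t9z.png

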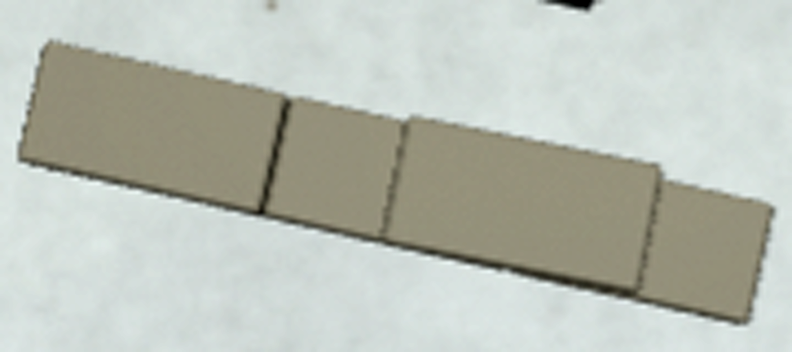

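```bash
python3 - <<'E'
from h import *
def c(X): return (np.array(X)+.5)/4.4-.5+[190,195]
U=onz('top',c([(408,118),(660,166),(637,293),(383,239)]),.1)[:,:2]-M
L=onz('top',c([(46,43),(773,207),(747,322),(20,158)]),.05)[:,:2]-M
J=onz('top',c([(285,97),(262,212)]),.05)[:,:2]-M
for n,A in (('U',U),('L',L),('J',J)): print(n,np.c_[A@v,A@u].round(4).tolist(),(A@v).mean().round(4),(A@u).mean().round(4))
for A in(U,L): print(np.degrees(np.arctan2(*(A[0]+A[3]-A[1]-A[2])[::-1])))
E
```

```text
U [[0.0227, -0.002], [0.026, -0.0992], [-0.0229, -0.1012], [-0.0241, -0.0029]] 0.0004 -0.0513
L [[0.0232, 0.1487], [0.0234, -0.1498], [-0.0241, -0.1496], [-0.0239, 0.1483]] -0.0004 -0.0006
J [[0.0232, 0.0513], [-0.0238, 0.0499]] -0.0003 0.0506
76.9665379677716
75.64479571415039
```

```bash
cat > edge.py <<'E'
from h import *
def edge(p,cols,r0,r1,z,rise):
    """per column subpixel row of strongest saturation step in rows r0(x)..r1(x); line in (v,u) mm"""
    s=cv2.GaussianBlur(p.astype(np.float32),(3,3),0.7); s=s[:,:,0]-s[:,:,2]  # warm blocks vs cool desk
    pts=[]
    for x in cols:
        a,b=int(r0(x)),int(r1(x)); g=np.diff(s[a:b,x])*(1 if rise else -1); g=np.clip(g,0,None)
        k=g.argmax(); w=g[max(0,k-1):k+2]; pts.append((x,a+.5+(np.arange(max(0,k-1),max(0,k-1)+len(w))*w).sum()/w.sum()))
    W=onz('top',pts,z)[:,:2]-M; V,U=W@v*1e3,W@u*1e3
    f=np.polyfit(U,V,1); res=V-np.polyval(f,U); k=abs(res)<2*res.std()+.1; f=np.polyfit(U[k],V[k],1)
    return f,U.min(),U.max(),res.std()
def show(name,r):
    f,a,b,s=r; print(name,'tilt deg %.2f'%np.degrees(np.arctan(f[0])),'V at mid %.2f'%np.polyval(f,(a+b)/2),'span %.1f..%.1f'%(a,b),'res %.2f'%s)
E
python3 - <<'E'
from edge import *
p=np.load('t9p.npy')
far=lambda x:205+(x-200.6)*.2256   # wall far edge
near=lambda x:230.9+(x-194.6)*.2256
C=lambda a,b:range(a,b)
show('L far left',edge(p,C(203,250),lambda x:far(x)-6,lambda x:far(x)+6,.05,True))
show('U far',edge(p,C(286,338),lambda x:far(x)-8,lambda x:far(x)+4,.1,True))
show('L far all-right',edge(p,C(343,364),lambda x:far(x)-6,lambda x:far(x)+6,.05,True))
show('L near left',edge(p,C(198,275),lambda x:near(x)-6,lambda x:near(x)+6,.0,False))
E
```

```text
L far left tilt deg -0.10 V at mid 24.40 span 61.3..143.8 res 0.22
U far tilt deg -1.42 V at mid 25.07 span -94.7..-7.9 res 0.20
L far all-right tilt deg -0.24 V at mid 24.37 span -145.4..-109.1 res 0.22
L near left tilt deg 0.07 V at mid -24.38 span 8.6..152.7 res 0.26
```

```bash
python3 -m crank '[[-0.011,-0.004,0.06,0],[0,0,0.14,0],[0,0,0.14,0],[0,0,0.14,0],[0,0,0.12,0],[0,0,0.05,0],[0,0,0.014,0],[0,0,0,0],[0,0,0,0],[0,0,0,0]]' -1; python3 -c "
from h import *
state()"
```

```text
time: 20.8
tool_pos: [0.4306, -0.1753, 0.0572]
ee_rot: [3.141, -0.001, -0.156]
wrist_force: [-0.1, -0.6, 1.7]
width: 0.094
20.8 [ 0.4306 -0.1753  0.0572] [ 3.1409e+00 -1.4000e-03 -1.5640e-01] [-0.07 -0.56  1.73] 0.094 [-0.51 -0.02  1.8  -0.    1.36  1.22]
```

```bash
python3 -m crank '[[0,0,0,0],[0,0,0,0],[0,0,0,0],[0,0,0,0],[0,0,0,0],[0,0,-0.05,0],[0,0,-0.1,0],[0,0,-0.15,0],[0,0,-0.15,0],[0,0,-0.1,0]]' 1; python3 -c "
from h import *
state();plan([.41,-.385,.13],1.3203,10)"
```

```text
time: 22.05
tool_pos: [0.4305, -0.1753, 0.1685]
ee_rot: [3.141, -0.002, -0.156]
wrist_force: [0.3, -0.7, -2.2]
width: 0.0495
22.05 [ 0.4305 -0.1753  0.1685] [ 3.1406e+00 -2.0000e-03 -1.5650e-01] [ 0.27 -0.73 -2.25] 0.0495 [-0.51 -0.09  1.64 -0.    1.59  1.22]
delta [-0.0205 -0.2097 -0.0385] dyaw 1.4768
max [0.1006 0.1052 0.0193 0.094 ] norm mm 21.42341837952047
[0.0062, 0.1052, 0.0193, -0.094]
[-0.0093, 0.105, 0.0193, -0.094]
[-0.0247, 0.1024, 0.0193, -0.094]
[-0.0395, 0.0977, 0.0193, -0.094]
[-0.0534, 0.0908, 0.0193, -0.094]
[-0.0662, 0.082, 0.0193, -0.094]
[-0.0775, 0.0714, 0.0193, -0.094]
[-0.0872, 0.0592, 0.0193, -0.094]
[-0.0949, 0.0457, 0.0193, -0.094]
[-0.1006, 0.0312, 0.0193, -0.094]
```

```bash
python3 -m crank '[[0.006,0.105,0.01,-0.094],[-0.009,0.105,0.01,-0.094],[-0.025,0.102,0.01,-0.094],[-0.04,0.098,0.01,-0.094],[-0.053,0.091,0.02,-0.094],[-0.066,0.082,0.02,-0.094],[-0.078,0.071,0.02,-0.094],[-0.087,0.059,0.03,-0.094],[-0.095,0.046,0.03,-0.094],[-0.101,0.031,0.035,-0.094]]' 1; python3 -c "
from h import *
state()"
```

```text
time: 23.3
tool_pos: [0.4093, -0.3854, 0.1275]
ee_rot: [-3.141, 0.0, 1.325]
wrist_force: [0.4, 1.2, -3.0]
width: 0.0496
23.3 [ 0.4093 -0.3854  0.1275] [-3.1414e+00  1.0000e-04  1.3249e+00] [ 0.35  1.17 -3.03] 0.0496 [-0.86  0.15  1.48 -0.    1.52 -0.61]
```

```bash
python3 -m crank '[[0,0,0.13,0],[0,0,0.13,0],[0,0,0.11,0],[0,0,0.022,0],[0,0,0.022,0],[0,0,0.022,0],[0,0,0.022,0],[0,0,0.015,0],[0,0,0.01,0],[0,0,0,0]]' 1; python3 -m crank '[[0,0,0,0],[0,0,0,0],[0,0,0,0],[0,0,0,0],[0,0,0,0],[0,0,-0.1,0],[0,0,-0.25,0],[0,0,-0.25,0],[0.3,0,0,0],[0.3,0,0,0]]' -1; python3 -c "
from h import *
state();snap('top','t10',(180,140,440,350),2.2)"
```

```text
time: 24.55
tool_pos: [0.4091, -0.3905, 0.0387]
ee_rot: [3.137, 0.013, 1.32]
wrist_force: [-9.0, -3.5, 19.4]
width: 0.0498
time: 25.8
tool_pos: [0.4398, -0.2679, 0.1518]
ee_rot: [3.139, 0.001, 1.318]
wrist_force: [1.7, 0.0, -0.4]
width: 0.0942
25.8 [ 0.4398 -0.2679  0.1518] [3.1394e+00 6.0000e-04 1.3179e+00] [ 1.68  0.04 -0.36] 0.0942 [-0.66  0.03  1.56  0.    1.56 -0.4 ]
```

View pics/t10.png

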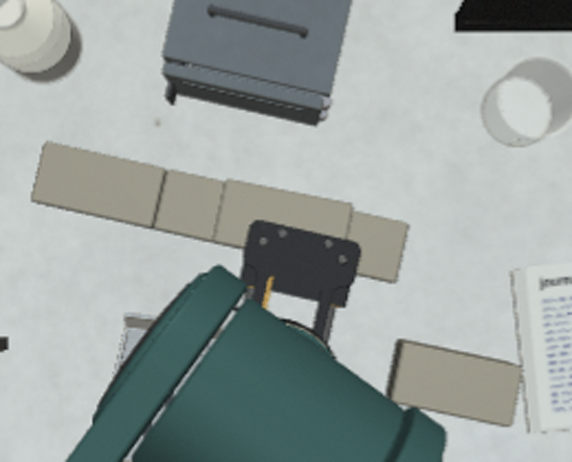

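```bash
python3 - <<'E'
from edge import *
p=np.load('t10p.npy')
q=p[285:345,350:425,::-1]; cv2.imwrite('pics/t10z.png',cv2.resize(q,None,fx=8,fy=8,interpolation=cv2.INTER_CUBIC))
def c(X): return np.array(X)/2.2+[180,140]
far=lambda x:294.5+(x-362.3)*.2066
near=lambda x:320.9+(x-357.7)*.21
show('far',edge(p,range(366,413),lambda x:far(x)-5,lambda x:far(x)+5,.05,True))
show('near',edge(p,range(372,408),lambda x:near(x)-5,lambda x:near(x)+5,.05,False))
W=onz('top',c([(401,340),(522,365),(512,426)]),.05)[:,:2]; print(W, (W[0]+W[2])/2); Q=W-M; print(Q@u,Q@v)
E
```

```text
far tilt deg -0.60 V at mid -67.17 span -254.5..-171.2 res 0.30
near tilt deg -0.76 V at mid -117.89 span -256.3..-193.3 res 0.25
[[ 0.44183404 -0.36871056]
 [ 0.41891635 -0.46536765]
 [ 0.37054608 -0.45549534]] [ 0.40619006 -0.41210295]
[-0.16477341 -0.26409481 -0.26651882] [-0.06908318 -0.0673299  -0.11663781]
```

View pics/t10z.png

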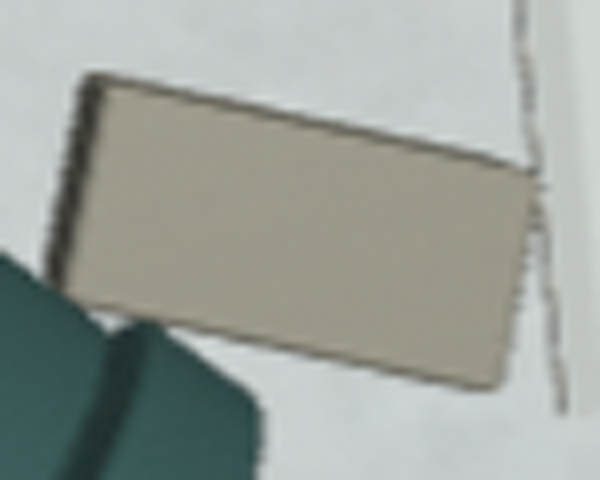

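```bash
python3 - <<'E'
from h import *
def c(X): return (np.array(X)+.5)/8-.5+[350,285]
W=onz('top',c([(104,83),(536,178),(498,390),(66,300)]),.05)[:,:2]; C=W.mean(0); print(C,(C-M)@v,(C-M)@u); Q=W-M; print((Q@v).round(4),(Q@u).round(4))
print(np.degrees(np.arctan2(*(W[0]+W[3]-W[1]-W[2])[::-1])))
state(); plan([*C,.10],1.332,4)
E
```

```text
[ 0.40586277 -0.41160124] -0.0933019210039969 -0.21524117259460832
[-0.0696 -0.0692 -0.1164 -0.118 ] [-0.1654 -0.2632 -0.2648 -0.1675]
76.24226639635044
25.85 [ 0.4411 -0.2603  0.1514] [ 3.1408 -0.0065  1.3249] [-0.7   4.14 -0.27] 0.0939 [-0.65  0.02  1.56  0.01  1.56 -0.4 ]
delta [-0.0352 -0.1513 -0.0514] dyaw 0.0071
max [0.1941 0.0033 0.0643 0.0011] norm mm 40.90468925435874
[-0.1941, 0.0033, 0.0643, -0.0011]
[-0.1941, 0.003, 0.0643, -0.0011]
[-0.1941, 0.0026, 0.0643, -0.0011]
[-0.1941, 0.0023, 0.0643, -0.0011]
```

```bash
python3 -m crank '[[-0.195,0.003,0.02,-0.001],[-0.195,0.003,0.04,-0.001],[-0.195,0.003,0.08,-0.001],[-0.195,0.002,0.1,-0.001],[0,0,0,0],[0,0,0.13,0],[0,0,0.13,0],[0,0,0.11,0],[0,0,0.04,0],[0,0,0,0]]' -1; python3 -c "
from h import *
state();q=robot.get_obs()['tool_pos'][:2]-M; print(q@v,q@u)"
```

```text
time: 27.1
tool_pos: [0.4032, -0.4197, 0.021]
ee_rot: [-3.141, -0.0, 1.327]
wrist_force: [0.4, 0.1, 0.3]
width: 0.0936
27.1 [ 0.4032 -0.4197  0.021 ] [-3.1414e+00 -3.0000e-04  1.3269e+00] [0.44 0.1  0.27] 0.0936 [-0.9   0.27  1.55  0.    1.32 -0.66]
-0.09384238166250655 -0.22378920186633058
```

```bash
python3 -m crank '[[0.022,0,0,0],[0.02,0,0,0],[0,0,0,0],[0,0,0,0],[0,0,0,0],[0,0,0,0],[0,0,-0.08,0],[0,0,-0.14,0],[0,0,-0.14,0],[0,0,-0.14,0]]' 1; python3 -c "
from h import *
state();q=robot.get_obs()['tool_pos'][:2]-M; print(q@v,q@u);snap('top','t11');snap('side','s11',(250,130,450,290),3.5);state()"
```

```text
time: 28.35
tool_pos: [0.4049, -0.412, 0.1224]
ee_rot: [3.141, 0.0, 1.326]
wrist_force: [-0.2, 0.3, -2.0]
width: 0.0501
28.35 [ 0.4049 -0.412   0.1224] [3.1414e+00 2.0000e-04 1.3262e+00] [-0.23  0.29 -1.96] 0.0501 [-0.89  0.18  1.45 -0.    1.51 -0.65]
-0.09408858270179192 -0.2158920571565979
28.45 [ 0.4067 -0.4141  0.1258] [3.1346 0.0052 1.3263] [ 0.59  0.39 -1.71] 0.0498 [-0.89  0.18  1.44  0.    1.51 -0.65]
```

View pics/t11.png

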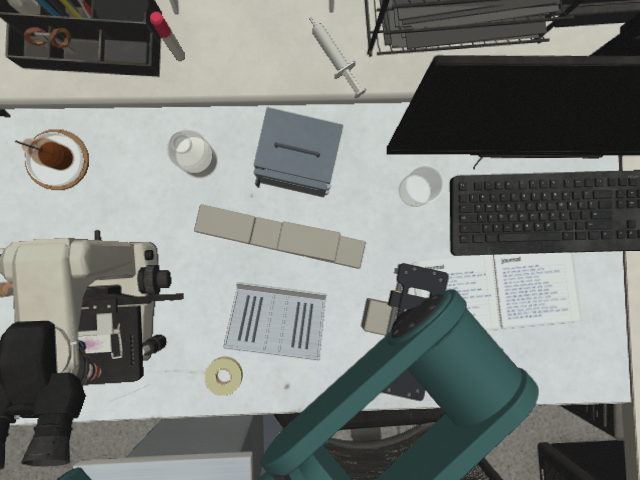

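```bash
python3 -c "
from h import *
T=M+.0497*u; print(T);plan([*T,.15],1.3162,9)"
```

```text
[ 0.56191787 -0.17805065]
delta [0.1553 0.236  0.0242] dyaw -0.0101
max [0.1486 0.0519 0.0135 0.0007] norm mm 31.50535953115737
[0.1481, 0.0519, -0.0135, 0.0007]
[0.1482, 0.0518, -0.0135, 0.0007]
[0.1482, 0.0516, -0.0135, 0.0007]
[0.1483, 0.0514, -0.0135, 0.0007]
[0.1483, 0.0513, -0.0135, 0.0007]
[0.1484, 0.0511, -0.0135, 0.0007]
[0.1484, 0.051, -0.0135, 0.0007]
[0.1485, 0.0508, -0.0135, 0.0007]
[0.1486, 0.0506, -0.0135, 0.0007]
```

```bash
python3 -m crank '[[0.148,0.052,-0.05,0.0007],[0.148,0.052,-0.05,0.0007],[0.148,0.052,-0.05,0.0007],[0.148,0.051,-0.04,0.0007],[0.148,0.051,0,0.0007],[0.148,0.051,0,0.0007],[0.148,0.051,0,0.0007],[0.149,0.051,0,0.0007],[0.149,0.051,0,0.0007],[0,0,0,0]]' 1; python3 -c "
from h import *
state();T=M+.0497*u;plan([*T,.085],1.3162,1);q=robot.get_obs()['tool_pos'][:2]-M; print(q@v,q@u)"
```

```text
time: 29.7
tool_pos: [0.5605, -0.1743, 0.1574]
ee_rot: [-3.139, -0.001, 1.32]
wrist_force: [-0.9, -0.6, -2.2]
width: 0.0498
29.7 [ 0.5605 -0.1743  0.1574] [-3.1394e+00 -6.0000e-04  1.3196e+00] [-0.89 -0.63 -2.19] 0.0498 [-0.4   0.19  1.37  0.    1.59 -0.15]
delta [ 0.0014 -0.0038 -0.0724] dyaw -0.0034
max [0.0165 0.0114 0.362  0.0022] norm mm 72.51145962020017
[-0.0165, 0.0114, 0.362, 0.0022]
-0.002268132463562549 0.05300323921626393
```

```bash
python3 -m crank '[[-0.008,0.006,0,0.002],[0,0,0.06,0],[0,0,0.08,0],[0,0,0.09,0],[0,0,0.08,0],[0,0,0.04,0],[0,0,0.01,0],[0,0,0,0],[0,0,0,0],[0,0,0,0]]' 1; python3 -c "
from h import *
state();q=robot.get_obs()['tool_pos'][:2]-M; print(q@v,q@u);snap('side','s12',(250,150,450,310),3.5);snap('top','t12',(180,140,400,300),3);state()
q=robot.get_obs()['tool_pos'][:2]-M; print(q@v,q@u)"
```

```text
time: 30.95
tool_pos: [0.5614, -0.1783, 0.0876]
ee_rot: [3.14, 0.0, 1.313]
wrist_force: [0.3, -0.2, -1.9]
width: 0.0496
30.95 [ 0.5614 -0.1783  0.0876] [3.1403e+00 3.0000e-04 1.3133e+00] [ 0.33 -0.24 -1.92] 0.0496 [-0.4   0.23  1.46 -0.    1.45 -0.15]
-0.0004247231002564514 0.04936609283348825
31.05 [ 0.5613 -0.1782  0.0873] [3.1408e+00 2.0000e-04 1.3134e+00] [-1.21 -0.01 -2.58] 0.0498 [-0.4   0.23  1.46 -0.    1.45 -0.15]
-0.0005992696820834043 0.04943974089033555
```

View pics/s12.png

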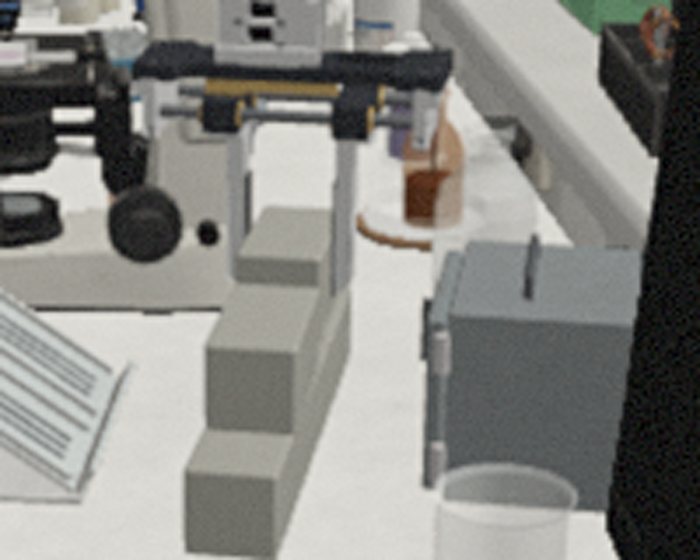

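View pics/t12.png

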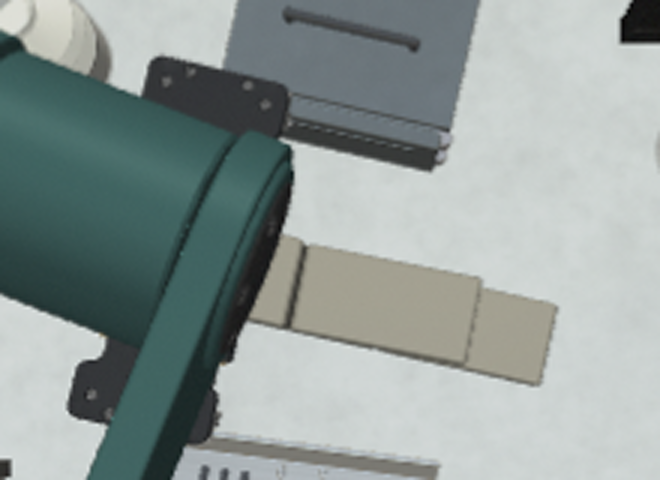

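```bash
python3 - <<'E'
import numpy as np,cv2
p=np.load('t12p.npy')[:,:,::-1]; q=cv2.resize(p[210:256,255:300],None,fx=12,fy=12,interpolation=cv2.INTER_CUBIC)
q=np.clip((q.astype(float)-60)*1.6,0,255).astype(np.uint8); cv2.imwrite('pics/t12z.png',q)
E
```

```text
(no output)
```

View pics/t12z.png

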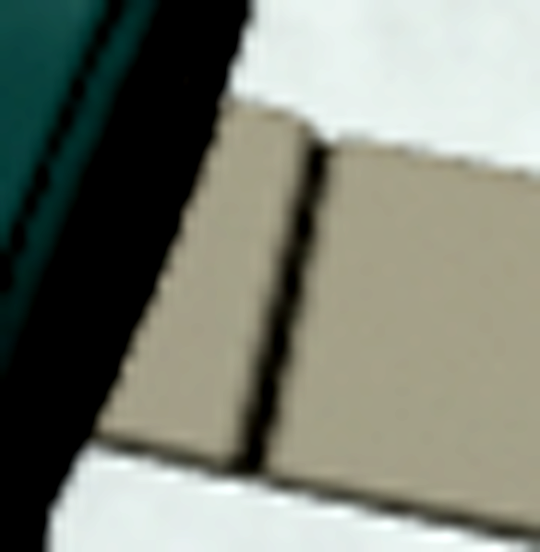

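```bash
python3 - <<'E'
from h import *
def c(X): return (np.array(X)+.5)/12-.5+[255,210]
z=.0873-.021+.05
H=onz('top',c([(312,135),(237,463)]),z)[:,:2]-M; F=onz('top',c([(328,145),(267,470)]),.1)[:,:2]-M
print(np.c_[H@v,H@u].round(4)); print(np.c_[F@v,F@u].round(4))
E
```

```text
[[ 0.022   0.    ]
 [-0.0238  0.    ]]
[[ 0.0222 -0.0013]
 [-0.0237 -0.0031]]
```

```bash
python3 -m crank '[[-0.003,0.002,0,0],[0,0,0.025,0],[0,0,0.025,0],[0,0,0.015,0],[0,0,0.01,0],[0,0,0.005,0],[0,0,0.003,0],[0,0,0.003,0],[0,0,0,0],[0,0,0,0]]' 1; python3 -c "
from h import *
state();q=robot.get_obs()['tool_pos'][:2]-M; print(q@v,q@u)"
```

```text
time: 32.3
tool_pos: [0.5612, -0.1787, 0.0712]
ee_rot: [3.141, -0.0, 1.314]
wrist_force: [-3.3, 2.7, 5.8]
width: 0.0501
32.3 [ 0.5612 -0.1787  0.0712] [ 3.1412 -0.      1.3135] [-3.32  2.73  5.83] 0.0501 [-0.4   0.24  1.48  0.    1.42 -0.15]
-0.0005015629462405242 0.04887032596701925
```

```bash
python3 -m crank '[[0,0,0,0],[0,0,0,0],[0,0,0,0],[0,0,0,0],[0,0,0,0],[0,0,-0.1,0],[0,0,-0.25,0],[0,-0.2,-0.1,0],[0,-0.28,0,0],[0,-0.28,0,0]]' -1; python3 -c "
from h import *
state();snap('top','t13')
p=np.load('t13p.npy')[:,:,::-1]; q=cv2.resize(p[195:275,190:370],None,fx=4.4,fy=4.4,interpolation=cv2.INTER_CUBIC)
q=np.clip((q.astype(float)-60)*1.6,0,255).astype(np.uint8); cv2.imwrite('pics/t13z.png',q)"
```

```text
time: 33.55
tool_pos: [0.4132, -0.1398, 0.1601]
ee_rot: [3.14, 0.001, 1.313]
wrist_force: [-0.3, 0.1, 1.0]
width: 0.0941
33.55 [ 0.4132 -0.1398  0.1601] [3.1404e+00 5.0000e-04 1.3135e+00] [-0.3   0.12  1.01] 0.0941 [-0.46 -0.15  1.71 -0.    1.58 -0.2 ]
```

View pics/t13z.png

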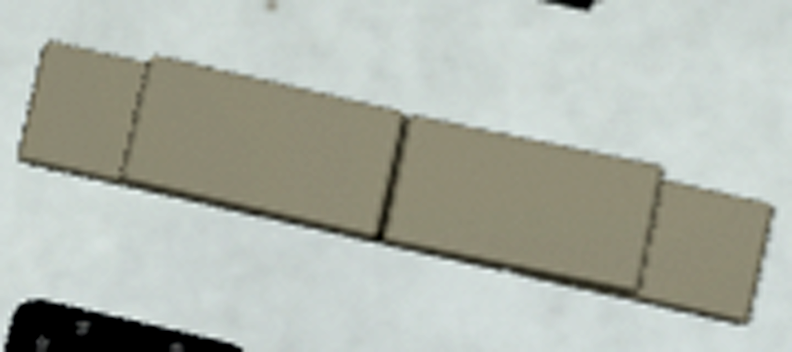

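```bash
cat > meas.py <<'E'
from edge import *
import sys
p=np.load(sys.argv[1])
far=lambda x:205+(x-200.6)*.2256; near=lambda x:230.9+(x-194.6)*.2256
F=lambda a,b,z:edge(p,range(a,b),lambda x:far(x)-8,lambda x:far(x)+5,z,True)
show('Lower far left',F(203,220,.05)); show('Second(left) far',F(228,278,.1)); show('First(right) far',F(286,338,.1)); show('Lower far right',F(343,364,.05))
# joint darkness: sample brightness along u on lines V=const at z=.1
g=cv2.cvtColor(p,cv2.COLOR_RGB2GRAY).astype(np.float32)
for V in (-15,-8,0,8,15):
    U=np.arange(-12,10,.25); P=[[*(M+V*1e-3*v+x*1e-3*u),.1] for x in U]; q=proj('top',P).astype(np.float32)
    b=cv2.remap(g,q[:,0].reshape(1,-1),q[:,1].reshape(1,-1),cv2.INTER_LINEAR)[0]; base=np.median(b); d=np.clip(base-b-4,0,None); print('joint V',V,'u=%.2f'%((U*d).sum()/max(d.sum(),1e-6)),'depth',b.min().round(),base,'equiv width mm %.2f'%(d.sum()*.25/base))
def step(z,lo,hi,V):
    U=np.arange(lo,hi,.25); q=proj('top',[[*(M+V*1e-3*v+x*1e-3*u),z] for x in U]).astype(np.float32)
    b=cv2.remap(g,q[:,0].reshape(1,-1),q[:,1].reshape(1,-1),cv2.INTER_LINEAR)[0]; return U[b.argmin()],b.min(),np.median(b)
for V in (-12,-4,4,12): print('ends dark line at V',V,'left',step(.1,90,110,V),'right',step(.1,-112,-92,V))
E
python3 meas.py t13p.npy
```

```text
Lower far left tilt deg -0.26 V at mid 24.40 span 115.2..143.8 res 0.23
Second(left) far tilt deg 0.24 V at mid 24.70 span 7.5..91.0 res 0.21
First(right) far tilt deg -1.20 V at mid 25.13 span -94.7..-7.9 res 0.21
Lower far right tilt deg -0.09 V at mid 24.36 span -145.4..-109.1 res 0.21
joint V -15 u=-1.50 depth 75.0 145.44336 equiv width mm 1.41
joint V -8 u=-1.49 depth 79.0 146.0 equiv width mm 1.38
joint V 0 u=-1.44 depth 85.0 146.0 equiv width mm 1.24
joint V 8 u=-1.38 depth 87.0 146.0 equiv width mm 1.14
joint V 15 u=-1.31 depth 94.0 145.90576 equiv width mm 1.00
ends dark line at V -12 left (np.float64(97.75), np.float32(125.3125), np.float32(144.10889)) right (np.float64(-101.5), np.float32(119.71484), np.float32(145.05127))
ends dark line at V -4 left (np.float64(97.75), np.float32(129.51367), np.float32(144.55176)) right (np.float64(-101.5), np.float32(124.99219), np.float32(145.59668))
ends dark line at V 4 left (np.float64(98.0), np.float32(127.60156), np.float32(144.83594)) right (np.float64(-101.5), np.float32(119.6875), np.float32(146.33594))
ends dark line at V 12 left (np.float64(98.0), np.float32(121.84375), np.float32(144.77979)) right (np.float64(-101.25), np.float32(118.20801), np.float32(146.01367))
```

```bash
python3 -c "
from h import *
state();T=M-.0512*u+.0005*v; print(T);plan([*T,.15],1.3413,5)"
```

```text
33.6 [ 0.4058 -0.1369  0.1579] [-3.1332e+00 -4.0000e-04  1.3135e+00] [-3.35  2.18 -2.77] 0.0939 [-0.46 -0.16  1.72 -0.    1.59 -0.2 ]
[ 0.53739476 -0.27592647]
delta [ 0.1316 -0.139  -0.0079] dyaw 0.0278
max [0.1046 0.1626 0.0079 0.0035] norm mm 38.31950556751575
[-0.101, 0.1626, 0.0079, -0.0035]
[-0.1019, 0.1621, 0.0079, -0.0035]
[-0.1028, 0.1615, 0.0079, -0.0035]
[-0.1037, 0.1609, 0.0079, -0.0035]
[-0.1046, 0.1603, 0.0079, -0.0035]
```

```bash
python3 -c "
from h import *
T=M-.0512*u+.0005*v; plan([*T,.15],1.3413,5,[.4135,-.1405,.158])"
```

```text
delta [ 0.1239 -0.1354 -0.008 ] dyaw 0.0278
max [0.1028 0.1543 0.008  0.0035] norm mm 36.744654525028565
[-0.0994, 0.1543, 0.008, -0.0035]
[-0.1003, 0.1537, 0.008, -0.0035]
[-0.1012, 0.1532, 0.008, -0.0035]
[-0.102, 0.1526, 0.008, -0.0035]
[-0.1028, 0.152, 0.008, -0.0035]
```

```bash
python3 -m crank '[[-0.099,0.154,0.008,-0.0035],[-0.1,0.154,0.008,-0.0035],[-0.101,0.153,0.008,-0.0035],[-0.102,0.153,0.008,-0.0035],[-0.103,0.152,0.008,-0.0035],[0,0,0,0],[0,0,0.05,0],[0,0,0.08,0],[0,0,0.05,0],[0,0,0,0]]' -1; python3 -c "
from h import *
state();T=M-.0512*u+.0005*v; plan([*T,.0715],1.3413,1);q=robot.get_obs()['tool_pos'][:2]-M; print(q@v,q@u)"
```

```text
time: 34.85
tool_pos: [0.5372, -0.2745, 0.114]
ee_rot: [-3.139, -0.001, 1.341]
wrist_force: [0.4, 0.1, -0.6]
width: 0.0938
34.85 [ 0.5372 -0.2745  0.114 ] [-3.1387e+00 -1.0000e-03  1.3411e+00] [ 0.4   0.08 -0.63] 0.0938 [-0.57  0.25  1.39 -0.    1.51 -0.34]
delta [ 0.0002 -0.0015 -0.0425] dyaw 0.0002
max [6.900e-03 2.800e-03 2.127e-01 1.000e-04] norm mm 42.55948020551031
[-0.0069, 0.0028, 0.2127, -0.0001]
-8.856057536204408e-05 -0.049841845693406474
```

```bash
python3 -m crank '[[0,0.003,0.06,0],[0,0,0.07,0],[0,0,0.05,0],[0,0,0.025,0],[0,0,0,0],[0,0,0,0],[0,0,0,0],[0,0,0,0],[0,0,0,0],[0,0,0,0]]' -1; python3 -c "
from h import *
state();q=robot.get_obs()['tool_pos'][:2]-M; print(q@v,q@u)"
```

```text
time: 36.1
tool_pos: [0.5388, -0.2756, 0.0748]
ee_rot: [3.141, 0.0, 1.341]
wrist_force: [-0.2, 0.4, 0.7]
width: 0.0938
36.1 [ 0.5388 -0.2756  0.0748] [3.1415e+00 1.0000e-04 1.3408e+00] [-0.16  0.35  0.72] 0.0938 [-0.57  0.27  1.43 -0.    1.43 -0.34]
0.0018040292467556868 -0.05051896321941645
```

```bash
python3 -m crank '[[0,-0.006,0,0],[0,0,0,0],[0,0,0,0],[0,0,0,0],[0,0,0,0],[0,0,0,0],[0,0,-0.012,0],[0,0,0,0.0134],[0,0,0,0],[0,0,0,0]]' 1; python3 -c "
from h import *
state();q=robot.get_obs()['tool_pos'][:2]-M; print(q@v,q@u)"
```

```text
time: 37.35
tool_pos: [0.5376, -0.2752, 0.0769]
ee_rot: [-3.141, -0.0, 1.32]
wrist_force: [0.9, 0.1, -2.1]
width: 0.0498
37.35 [ 0.5376 -0.2752  0.0769] [-3.1413e+00 -1.0000e-04  1.3198e+00] [ 0.89  0.06 -2.11] 0.0498 [-0.57  0.27  1.43 -0.    1.44 -0.32]
0.0004875410819263297 -0.0504368302831517
```

```bash
python3 -m crank '[[0,-0.0065,0,0],[0,0,0.008,0],[0,0,0,0],[0.003,0,0,0],[0.003,0,0,0],[0.003,0,0,0],[0,0,0,0],[0,0,0.004,0],[0,0,0,0],[0,0,0,0]]' 1; python3 -c "
from h import *
state();q=robot.get_obs()['tool_pos'][:2]-M; print(q@v,q@u); o=robot.get_obs()['wrist_force']; print('f_u',o[:2]@u,'f_v',o[:2]@v)"
```

```text
time: 38.6
tool_pos: [0.5369, -0.2733, 0.0747]
ee_rot: [3.141, 0.0, 1.32]
wrist_force: [0.1, -0.8, -2.4]
width: 0.0502
38.6 [ 0.5369 -0.2733  0.0747] [3.1414e+00 1.0000e-04 1.3197e+00] [ 0.08 -0.77 -2.39] 0.0502 [-0.56  0.27  1.44 -0.    1.43 -0.31]
-0.0006267823511363665 -0.04875434787128715
f_u -0.7223800677484797 f_v 0.2671637359423264
```

```bash
python3 -m crank '[[0,0,0.003,0],[0,0,0.003,0],[0,0,0.003,0],[0.002,0,0,0],[0,0,0,0],[0,0,0,0],[0,0,0,0],[0,0,0,0],[0,0,0,0],[0,0,0,0]]' 1; python3 -c "
from h import *
state();q=robot.get_obs()['tool_pos'][:2]-M; print(q@v,q@u); o=robot.get_obs()['wrist_force']; print('f_u',o[:2]@u,'f_v',o[:2]@v)"
```

```text
time: 39.85
tool_pos: [0.5369, -0.2733, 0.0747]
ee_rot: [3.141, 0.001, 1.32]
wrist_force: [-3.0, 0.2, 6.3]
width: 0.0497
39.85 [ 0.5369 -0.2733  0.0747] [3.1407e+00 1.1000e-03 1.3197e+00] [-3.03  0.22  6.3 ] 0.0497 [-0.56  0.27  1.44 -0.    1.43 -0.31]
-0.0006191532916397772 -0.04875673099874586
f_u -0.5363989129934786 f_v -2.9882302192619488
```

Bedded. Release, retreat, look.

```bash
python3 -m crank '[[0,0,0,0],[0,0,0,0],[0,0,0,0],[0,0,0,0],[0,0,0,0],[0,0,-0.1,0],[0,0,-0.25,0],[0.05,-0.25,-0.1,0],[0.1,-0.28,0,0],[0.1,-0.25,0,0]]' -1; python3 -c "
from h import *
state();snap('top','t14')
p=np.load('t14p.npy')[:,:,::-1]; q=cv2.resize(p[195:275,190:370],None,fx=4.4,fy=4.4,interpolation=cv2.INTER_CUBIC)
q=np.clip((q.astype(float)-60)*1.6,0,255).astype(np.uint8); cv2.imwrite('pics/t14z.png',q)"; python3 meas.py t14p.npy
```

```text
time: 41.1
tool_pos: [0.397, -0.1849, 0.1633]
ee_rot: [3.141, 0.0, 1.319]
wrist_force: [0.1, 0.3, 0.9]
width: 0.0942
41.1 [ 0.397  -0.1849  0.1633] [3.1405e+00 4.0000e-04 1.3193e+00] [0.13 0.3  0.88] 0.0942 [-0.57 -0.15  1.7  -0.    1.59 -0.31]
Lower far left tilt deg -0.26 V at mid 24.44 span 115.2..143.8 res 0.23
Second(left) far tilt deg 0.02 V at mid 24.58 span 7.5..90.8 res 0.21
First(right) far tilt deg 0.02 V at mid 24.41 span -95.1..-7.9 res 0.20
Lower far right tilt deg -0.28 V at mid 24.31 span -145.4..-109.1 res 0.22
joint V -15 u=0.00 depth 90.0 147.88477 equiv width mm 1.02
joint V -8 u=0.02 depth 96.0 148.34277 equiv width mm 0.97
joint V 0 u=0.00 depth 92.0 148.20215 equiv width mm 0.97
joint V 8 u=0.09 depth 95.0 148.24023 equiv width mm 1.00
joint V 15 u=0.04 depth 92.0 148.4043 equiv width mm 1.00
ends dark line at V -12 left (np.float64(99.25), np.float32(122.80859), np.float32(146.41406)) right (np.float64(-98.75), np.float32(129.5586), np.float32(147.66846))
ends dark line at V -4 left (np.float64(99.5), np.float32(118.0), np.float32(146.55762)) right (np.float64(-99.75), np.float32(120.375), np.float32(147.67676))
ends dark line at V 4 left (np.float64(99.5), np.float32(116.20703), np.float32(146.66895)) right (np.float64(-99.5), np.float32(128.63281), np.float32(148.27344))
ends dark line at V 12 left (np.float64(99.5), np.float32(131.98633), np.float32(146.66357)) right (np.float64(-99.5), np.float32(122.38281), np.float32(148.25))
```

View pics/t14z.png

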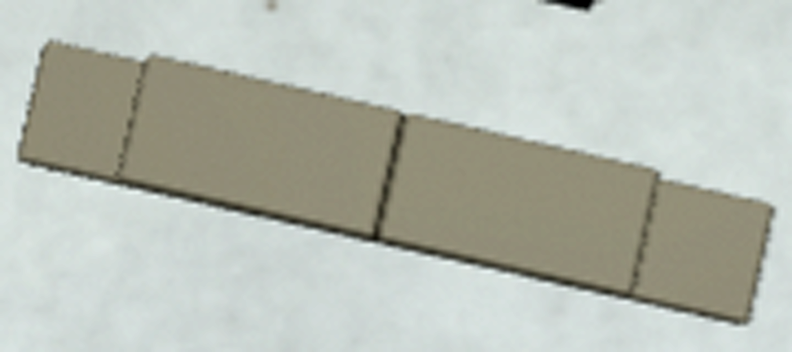

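```bash
python3 -c "
from h import *
snap('side','s14',(250,170,450,330),3.5);state()"
```

```text
41.2 [ 0.3944 -0.1826  0.1621] [-3.1390e+00 -1.0000e-03  1.3206e+00] [-0.38 -0.42  0.26] 0.0942 [-0.56 -0.16  1.71  0.    1.59 -0.31]
```

View pics/s14.png

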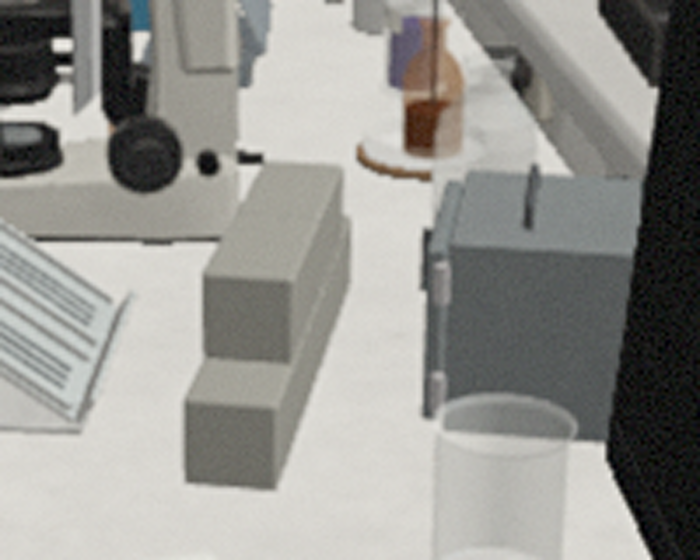

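The side view shows a flat, flush second course (front end face at about px (205–290, 280–360) in the crop). The door is shut and the gripper is clear of everything.

```bash
python3 -c "
from bench import robot
print(robot.close_job())"
```

```text
the job is handed in; nothing more can be done
None
```

The door is shut, both spare blocks are laid on the wall in running bond, and the job was handed in at about 41 s. I have no verdict from the judge.

- **Door:** I pushed it with the shut fingers. The contact force rose to about 6 N, then dropped to zero as it snapped home. Both cameras later showed it shut.
- **Blocks:** Each spare was lifted off the rack, levelled on the desk, gripped again and set on the wall. After the second was down, the camera showed the first block turned about 1.3° with a gap of 1–1.5 mm. I gripped it again, squared it and pushed it up against the second.
- **Last checks (top camera):**
  - Both upper blocks lie within about 0.3° of the wall, with faces flush to about 0.3 mm.
  - The joint between them is centred on the middle block to about 0.6 mm. It shows as an even dark line about 1 mm wide. I take the ends to be touching, because pushing the first block moved the second.
  - The ends of the lower course measured where they were before. The beaker and bottle look unmoved; I did not measure them.
- **Forces:** The highest wrist force I read was about 26 N, while levelling a block on the desk.

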